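# Load and start the worktop ramekin wash

### The arm

A 6-joint arm with a two-finger parallel gripper is mounted at the origin on the work surface. World frame = base frame: x ahead of the robot, y to its left, z up, the work surface at z = 0. Lengths are in m, angles in rad, forces in N, time in s.
With the tool pointing down it reaches from about 0.35 to 0.775 m from the base axis. Payload 5.5 kg.
Tool frame: the origin (TCP) lies midway between the tips of the shut fingers; the grasp point (between the pads) lies 19 mm behind it; z points along the fingers, y is the direction in which the jaws open and shut (so a half turn about z gives the same grasp; the last joint's range is limited). The gripper opens to 85 mm and grips with 20 to 120 N. Pads are 22 mm wide; open, the fingers measure 114 mm over their backs; the gripper's body (76 mm by 85 mm) begins 54 mm behind the grasp point. The pads swing forward as they close: fully open they stand 13 mm farther back than shut.
Start: joints at [1.036, 0.313, 0.046, 1.304, 0, 1.431], TCP at [0.221, 0.531, 0.231] pointing down, gripper open.
Joint ranges: [-2.76, 2.76], [-0.86, 1.69], [-1.03, 1.26], [-2.2, 2.34], [-1.47, 1.5], [-3.14, 3.14]. Speed limits (rad/s): [2.57, 2.57, 3.14, 3.14, 3.14, 3.14].

### API

Orientations are given as a unit quaternion [w, x, y, z].
In Python, from workcell import env gives the robot as it stands.
- The arm moves only by the shell command python3 -m pendant 'ROWS' [FORCE]. ROWS is JSON, a list of rows, each a list of 3 entries, a list of its own where there are three numbers: the shift along the tool's x, y, z each as a share of 20 mm, from -1 to 1, then the turn about the tool's z as a share of 6 degrees, from -1 to 1, then the closure, from -1 (fully open) to 1 (shut). In form: [[[tx, ty, tz], turn, claw], ...]. A call has 1 to 12 rows; each row shifts and turns the commanded pose from where the row before left it, along the tool's axes as they then stand; what a row does not reach is not made up. A row lasts 1/8 s, in which the tool goes at most 62.5 mm and 10.7 degrees, less where a joint would pass 70% of its speed; a pose out of reach is approached as far as the arm can. A call with a number of a shift or a turn outside -1 to 1 is refused whole. A call with a gripper value outside its range is refused whole. The fingers move at their own pace and stop on an object; FORCE is the grip in N (left out, the last holds). Time passes only in rows, so rows that do not move let the fingers close. It gives the time, the measured TCP pose, the force and the opening at its end, in the units of the state.
- env.get_state(): the state, without advancing time (a new reading comes with each control period).
- env.read_camera(name): name is "scene" or "top" or "wrist"; returns a dict with "color" (400x640x3 uint8, blue, green, red), "mtx" (3x3 intrinsics, pixels), "k1" (the pictures are not rectified: a ray, as slopes to the right and down, at radius r is drawn at 1 + k1 r^2 times it, then the intrinsics apply), "view" (4x4, takes a point from world to camera coordinates). Camera axes: x right, y down, z forward; pixel columns grow to the right and rows downward; lengths in m; the calibration is good to about 2 mm. A picture is of the moment at which its call begins. There is no depth.
- env.hand_in(): hands the job in, once; it reports no verdict.
Trained networks look in the newest picture that a camera, given by its name, has taken for a name from the list of things; names that differ only in an ending like _2 or _b are one class to them, and where a whole thing is asked for, a point or a joint stands for the part that bears it (a point fixed in the world has none). Each returns a list of dicts, best first, with "p" (0 to 1); they miss things now and then, are a little off and sometimes report something else, mostly with a low value. They report only what shows in the picture. A call takes as long as a camera call.
- env.boxes_of(camera, thing): "location" ([column, row] in pixels, amid what is visible of it).
- env.cut_out(camera, thing): "region" (400x640 bool, what is visible of it) and "location" ([column, row] in pixels, amid what is visible of it).
The state is a dict: "clock": time; "joint_pos": joint angles; "qvel": joint speeds; "tau": joint torques, N m; "tcp_pos": TCP position; "orientation": TCP orientation; "wrist_force": force on the tool from outside, world axes, zero at the start; "ft_torque": the same for the moment, N m; "finger_gap": finger opening in m.
Only numpy, scipy, OpenCV 4.12 (cv2) and the standard library are available. Lean on these libraries where they do the work, as an engineer would, in place of code of your own. Each camera call takes 0.05 s, during which the arm holds its last target.

### The job

Get the wash going: stand every terracotta ramekin the right way up on the floor of the yellow tub and add exactly three of the four wash tablets, leaving the fourth on its cork board. Once all that is in, press the soap bottle's white nozzle cap fully down for a moment and let it come up, and after that push the washer's red starter fully in for a moment and let it spring back. Leave the other kitchen things where they are.

Things in the scene. Friction and masses are not known exactly. Their poses are not given: they have to be found in the camera images.
- washer: fixed worktop dish washer: an open yellow tub, 230 x 250 mm outside (its own x by y), walls 5 mm thick and 55 mm high, floor 5 mm thick, so inside 220 x 240 mm. Origin at the centre of the tub's underside, z up. A white control block, 90 mm high, stands at its own y 155 to 245 mm, x 30 to 160 mm; a red push starter sticks out of the block towards the tub's own -x.
- starter (a joint): sprung red push starter of the washer, sliding level along the washer's own +x into the control block: 0 = out (it springs back by itself), 0.025 m = fully in, about 8 N
- starter_face (a point): centre of the front face of the red starter button, a disc 32 mm across on a steel stem, 58 mm above the worktop, about 42 mm clear of the control block; the push goes along the washer's own +x
- soap: fixed green soap pump bottle on a rubber foot, 64 mm across (foot 76 mm), 166 mm tall with its cap. Origin at the centre of its underside
- nozzle (a joint): sprung white nozzle cap on the soap bottle: 0 = up (it springs back by itself), 0.014 m = fully down, about 7 N
- nozzle_top (a point): centre of the top of the white nozzle cap, 38 mm across; it is pressed straight down, 166 mm above the worktop when up. A short spout points sideways from it
- board: flat fixed cork board, 130 x 160 x 6 mm (its own x by y by height), with the four wash tablets on it. Origin at the centre of its underside
- ramekin1: terracotta ramekin (small open pot), 56 mm across at the rim, 53 mm at the foot, 34 mm tall, wall 4 mm, 90 g; origin at the centre of its underside, z up through its mouth. Two to four are present
- ramekin2: terracotta ramekin (small open pot), 56 mm across at the rim, 53 mm at the foot, 34 mm tall, wall 4 mm, 90 g; origin at the centre of its underside, z up through its mouth. Two to four are present
- ramekin3: terracotta ramekin (small open pot), 56 mm across at the rim, 53 mm at the foot, 34 mm tall, wall 4 mm, 90 g; origin at the centre of its underside, z up through its mouth. Two to four are present
- ramekin4: terracotta ramekin (small open pot), 56 mm across at the rim, 53 mm at the foot, 34 mm tall, wall 4 mm, 90 g; origin at the centre of its underside, z up through its mouth. Two to four are present
- tablet1: white wash tablet with a blue band and a red dot on top, 36 x 27 x 15 mm (its own x, y, z), 20 g; origin at the centre of its underside
- tablet2: white wash tablet with a blue band and a red dot on top, 36 x 27 x 15 mm (its own x, y, z), 20 g; origin at the centre of its underside
- tablet3: white wash tablet with a blue band and a red dot on top, 36 x 27 x 15 mm (its own x, y, z), 20 g; origin at the centre of its underside
- tablet4: white wash tablet with a blue band and a red dot on top, 36 x 27 x 15 mm (its own x, y, z), 20 g; origin at the centre of its underside
- mug: black mug, 80 mm across with a side handle, 90 mm tall; a bystander, not part of the job; origin at the centre of its underside
- shaker: dark wooden salt shaker, 48 mm across, 80 mm tall; a bystander, not part of the job; origin at the centre of its underside
- sponge: green sponge, 65 x 100 x 30 mm; a bystander, not part of the job; origin at the centre of its underside
- spice: amber spice jar with a black cap, 44 mm across, 85 mm tall; a bystander, not part of the job; origin at the centre of its underside
- timer: white egg timer with a black knob, 44 mm across, 45 mm tall; a bystander, not part of the job; origin at the centre of its underside
- glass: green glass tumbler, 66 mm across, 100 mm tall; a bystander, not part of the job; origin at the centre of its underside

How it is judged:
By the outcome, as a careful person would: the job done as asked, in the order asked, and still so for the second after the job is handed in, with the robot touching nothing.
Of ramekin1, ramekin2, ramekin3, ramekin4 only 2 to 4 are there at a start; the rules pass over those that are not, and their reading is None.
At some moment in a run one of ramekin1, ramekin2, ramekin3, ramekin4 may be knocked a few centimetres aside while the robot is not near it.
Once in a run the grip may slacken for a moment while it holds something.
It also fails if it takes over 210 s, if anything falls off the work surface, if the arm or the gripper's body presses on something with over 40 N, if the wrist force passes 120 N, or if a joint passes its speed limit or range.

## Working session

There is one attempt and no reset: what is moved stays moved. The work goes in short steps, Python scripts to look and compute and a shell command to move; the robot and the scene stay as the last step left them, time stands still between calls to the robot, and variables do not carry over. Pictures are saved under pics/ and viewed, and the job is handed in when it is done.

```bash
ls; mkdir -p pics; python3 - <<'E'
from workcell import env
import cv2
for n in ["scene","top","wrist"]:
    c=env.read_camera(n); cv2.imwrite(f"pics/{n}0.png",c["color"]); print(n,c["mtx"].tolist(),c["k1"],c["view"].round(3).tolist())
print(env.get_state())
E
```

```text
pics
scene [[443.1158434859793, 0.0, 318.34288906411064], [0.0, 443.1158434859793, 203.3760713878771], [0.0, 0.0, 1.0]] -0.009920197178461189 [[-0.114, 0.993, 0.002, 0.083], [0.71, 0.083, -0.7, -0.335], [-0.695, -0.079, -0.714, 1.807], [0.0, 0.0, 0.0, 1.0]]
top [[428.26742817305745, 0.0, 318.9986468155306], [0.0, 428.26742817305745, 198.72566113639078], [0.0, 0.0, 1.0]] -0.028261448433084774 [[-0.017, -1.0, -0.007, -0.004], [-0.989, 0.018, -0.147, 0.586], [0.147, 0.004, -0.989, 1.138], [0.0, 0.0, 0.0, 1.0]]
wrist [[336.6541313141229, 0.0, 313.23849700109315], [0.0, 336.6541313141229, 199.67256331970614], [0.0, 0.0, 1.0]] -0.03202811594159385 [[0.385, 0.923, -0.001, -0.574], [0.89, -0.371, 0.263, -0.035], [0.242, -0.102, -0.965, 0.379], [0.0, 0.0, 0.0, 1.0]]
{'clock': 0.15, 'joint_pos': array([1.03639979e+00, 3.13824129e-01, 4.52955590e-02, 1.30359595e+00,
       3.10950247e-05, 1.43119449e+00]), 'qvel': array([-1.63299160e-04, -1.97433348e-03,  2.91423468e-03, -7.92896316e-04,
        3.97500497e-04,  5.83427242e-05]), 'tau': array([ 2.89340242e-03, -4.81063914e+01,  2.98815894e+01,  1.38782436e-02,
       -1.29262562e-04, -1.12763567e-05]), 'tcp_pos': array([0.22097582, 0.53046197, 0.2306386 ]), 'orientation': array([-2.34260556e-04,  1.96117857e-01,  9.80580106e-01, -6.21600114e-04]), 'wrist_force': array([-0.31323892,  0.03477922, -0.12101358]), 'ft_torque': array([-0.01174841,  0.04282039, -0.03239971]), 'finger_gap': 0.08521325878440891}
```

View pics/scene0.png

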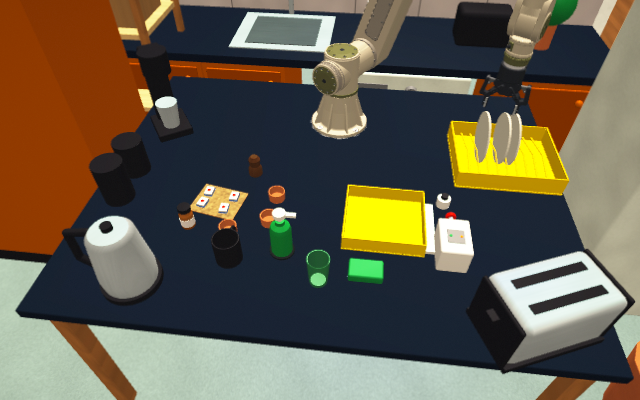

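View pics/top0.png

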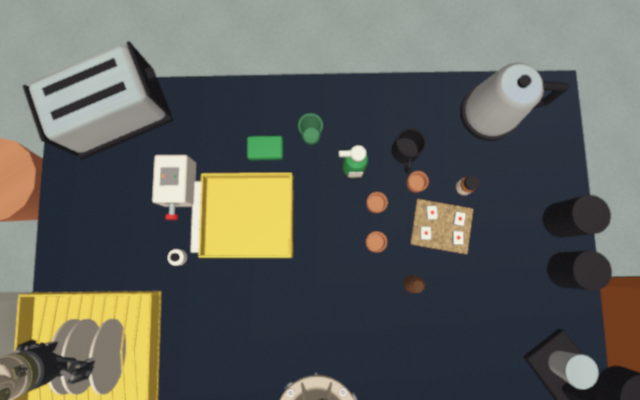

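View pics/wrist0.png

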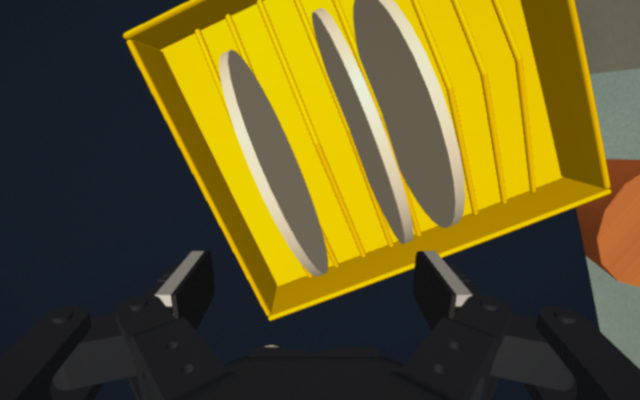

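```bash
cat > h.py <<'E'
from workcell import env
import numpy as np, cv2
def unproj(c,px,z):
    K=np.array(c["mtx"]);V=np.array(c["view"])
    d=np.array([(px[0]-K[0,2])/K[0,0],(px[1]-K[1,2])/K[1,1]]);u=d.copy()
    for _ in range(20): u=d/(1+c["k1"]*(u@u))
    R=V[:3,:3];o=-R.T@V[:3,3];r=R.T@np.array([u[0],u[1],1])
    return o+r*(z-o[2])/r[2]
def proj(c,p):
    V=np.array(c["view"]);K=np.array(c["mtx"]);q=V[:3,:3]@np.array(p)+V[:3,3];u=q[:2]/q[2]
    u=u*(1+c["k1"]*(u@u));return u*[K[0,0],K[1,1]]+K[:2,2]
E
python3 - <<'E'
from h import *
c=env.read_camera("top")
for t,z in [("ramekin1",.02),("tablet1",.021),("washer",.03),("soap",.1),("nozzle_top",.166),("starter_face",.058),("board",.006),("mug",.045),("shaker",.04),("sponge",.03),("spice",.085),("timer",.045),("glass",.05)]:
    for cam in ("top","scene"):
        c=env.read_camera(cam)
        for r in env.boxes_of(cam,t): 
            if r["p"]>.15: print(t,cam,round(r["p"],2),np.round(r["location"],1),unproj(c,r["location"],z).round(3)[:2])
a=env.read_camera("top")["color"];b=env.read_camera("scene")["color"]
cv2.imwrite("pics/t1.png",cv2.resize(a[110:310,340:500],None,fx=3.7,fy=3,interpolation=cv2.INTER_CUBIC)[:,:])
cv2.imwrite("pics/s1.png",cv2.resize(b[140:290,170:350],None,fx=4,fy=4,interpolation=cv2.INTER_CUBIC))
cv2.imwrite("pics/t2.png",cv2.resize(a[140:280,140:310],None,fx=4,fy=4,interpolation=cv2.INTER_CUBIC))
E
```

```text
ramekin1 top 0.8 [418.1 182. ] [ 0.632 -0.295]
ramekin1 top 0.75 [375.9 239.8] [ 0.471 -0.17 ]
ramekin1 top 0.68 [378.  202.2] [ 0.576 -0.18 ]
ramekin1 top 0.22 [264.7 146.1] [0.745 0.139]
ramekin1 scene 0.55 [277.6 196.1] [ 0.477 -0.165]
ramekin1 scene 0.52 [268.1 220.1] [ 0.587 -0.176]
tablet1 top 0.67 [426.4 234.5] [ 0.483 -0.311]
tablet1 top 0.67 [459.8 219.5] [ 0.523 -0.406]
tablet1 top 0.53 [457.6 232.1] [ 0.488 -0.398]
tablet1 scene 0.67 [200.8 202.4] [ 0.537 -0.41 ]
tablet1 scene 0.63 [220.1 199.9] [ 0.518 -0.35 ]
tablet1 scene 0.54 [233.6 195.5] [ 0.493 -0.311]
tablet1 scene 0.47 [225.  206.8] [ 0.547 -0.326]
washer top 0.84 [228. 207.] [0.569 0.24 ]
washer top 0.32 [175.  257.8] [0.431 0.384]
washer scene 0.57 [406.4 228.3] [0.58  0.256]
washer scene 0.3 [219.4 201. ] [ 0.532 -0.347]
washer scene 0.17 [277.7 195.6] [ 0.485 -0.163]
soap top 0.73 [353.4 159.9] [ 0.68  -0.108]
soap scene 0.93 [279.5 234.2] [ 0.707 -0.113]
soap scene 0.39 [257.6 167.7] [ 0.434 -0.234]
nozzle_top top 0.78 [354.7 149.4] [ 0.691 -0.107]
nozzle_top top 0.3 [178.4 255.8] [0.433 0.329]
nozzle_top sce
[... 252 characters left out ...]
6.2] [ 0.73  -0.266]
mug scene 0.93 [227.6 245.5] [ 0.722 -0.268]
mug scene 0.47 [224.9 208.7] [ 0.577 -0.314]
shaker top 0.79 [413.2 285.6] [ 0.346 -0.264]
shaker scene 0.53 [258.  166.6] [ 0.361 -0.254]
shaker scene 0.37 [402.5 231.4] [0.603 0.242]
sponge top 0.62 [264.4 145.7] [0.743 0.138]
sponge scene 0.92 [367.7 271. ] [0.754 0.143]
spice top 0.89 [466.7 182.3] [ 0.617 -0.411]
spice scene 0.73 [182.8 215.3] [ 0.655 -0.416]
spice scene 0.68 [209.6 189.5] [ 0.537 -0.368]
timer top 0.65 [178.5 255. ] [0.438 0.37 ]
timer top 0.34 [232.3 207.7] [0.565 0.224]
timer scene 0.54 [440.6 199. ] [0.454 0.366]
glass top 0.79 [312.8 127.4] [ 0.788 -0.001]
glass scene 0.76 [319.1 266.3] [0.769 0.007]
```

View pics/t1.png

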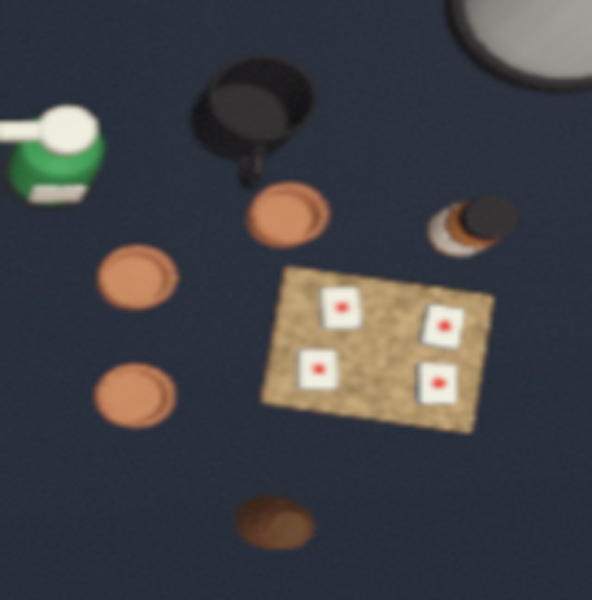

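View pics/s1.png

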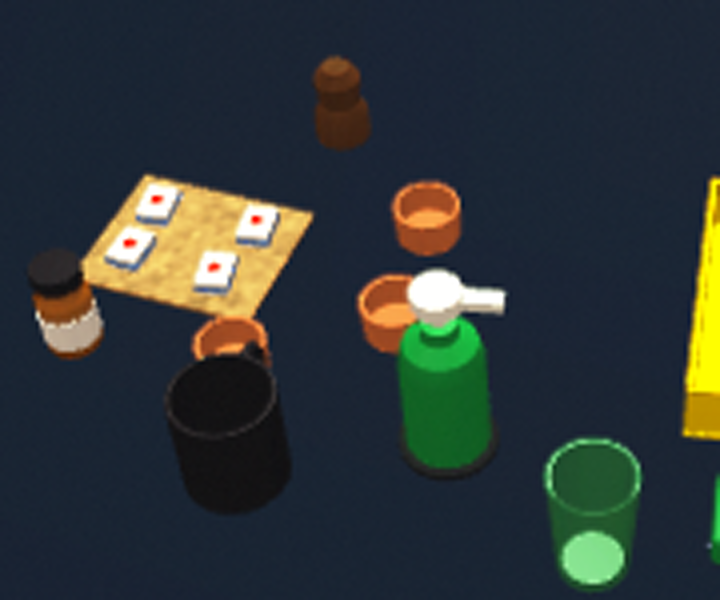

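View pics/t2.png

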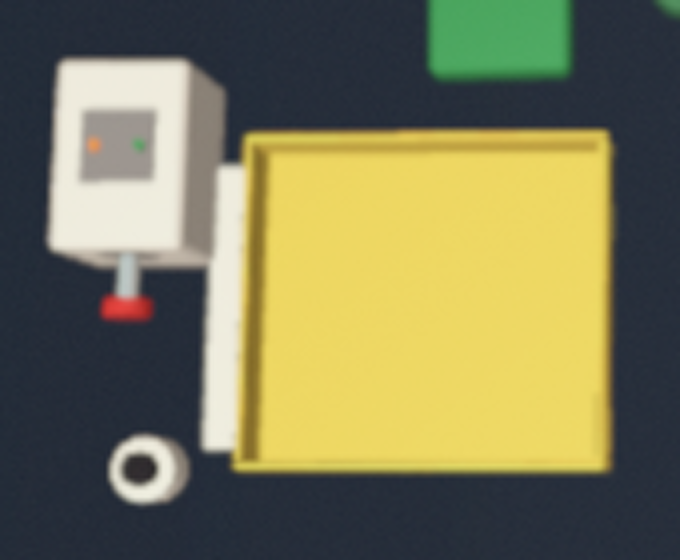

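```bash
cat >> h.py <<'E'
from scipy.optimize import minimize
def hullc(c,x,y,rz):
    P=[]
    for r,z in rz:
        for a in np.linspace(0,2*np.pi,40): P.append(proj(c,[x+r*np.cos(a),y+r*np.sin(a),z]))
    h=cv2.convexHull(np.array(P,np.float32)); m=cv2.moments(h); return np.array([m["m10"],m["m01"]])/m["m00"]
def fitc(c,px,rz):
    x=unproj(c,px,np.mean([z for r,z in rz]))[:2]
    return minimize(lambda q:np.sum((hullc(c,*q,rz)-px)**2),x,method="Nelder-Mead",options=dict(xatol=1e-5)).x
RAM=[(.0265,0),(.028,.034)]
def rams(cam,pm=.3):
    c=env.read_camera(cam);o=[]
    for r in env.cut_out(cam,"ramekin1"):
        if r["p"]<pm: continue
        v,u=np.nonzero(r["region"]); 
        if len(u)<20: continue
        o.append((round(r["p"],2),len(u),np.round([u.mean(),v.mean()],1),fitc(c,np.array([u.mean(),v.mean()]),RAM).round(4)))
    return o
E
python3 - <<'E'
from h import *
for cam in("top","scene"):
    for r in rams(cam,.1): print(cam,*r)
c=env.read_camera("top")
for p in [(247,133),(610,132),(610,470),(235,470)]: print("tub",unproj(c,np.array(p)/4+140,.055).round(3))
print("start",unproj(c,np.array((127,319))/4+140,.045).round(3))
for p in [(58,60),(188,60),(180,250),(48,246)]: print("blk",unproj(c,np.array(p)/4+140,.09).round(3))
print("timer",unproj(c,np.array((140,468))/4+140,.045).round(3))
o=np.array([340,110])
for p in [(342,308),(445,327),(319,370),(438,383)]: print("tab",unproj(c,np.array(p)/[3.7,3]+o,.021).round(3))
for p in [(287,267),(494,295),(472,432),(262,403)]: print("board",unproj(c,np.array(p)/[3.7,3]+o,.006).round(3))
print("noz",unproj(c,np.array((70,130))/[3.7,3]+o,.166).round(3))
print("handle",unproj(c,np.array((250,180))/[3.7,3]+o,.06).round(3))
hsv=cv2.cvtColor(c["color"],cv2.COLOR_BGR2HSV)
m=((abs(hsv[...,0].astype(int)-6)<7)&(hsv[...,1]>90)&(hsv[...,2]>90)).astype(np.uint8)
n,l,s,ce=cv2.connectedComponentsWithStats(m)
for i in range(1,n):
    if s[i][4]>20: print("orange",s[i],ce[i].round(1))
cc=env.read_camera("scene")
r=[r for r in env.cut_out("scene","nozzle_top")][0]
E
```

```text
top 0.7 349 [375.1 241.4] [ 0.4666 -0.167 ]
top 0.7 311 [375.9 202. ] [ 0.5763 -0.1735]
top 0.56 344 [416.4 181.4] [ 0.6336 -0.2902]
scene 0.64 268 [276.7 194.2] [ 0.4667 -0.1702]
scene 0.45 203 [266.3 217.7] [ 0.5758 -0.1839]
tub [0.661 0.308 0.055]
tub [0.657 0.057 0.055]
tub [0.426 0.059 0.055]
tub [0.43  0.311 0.055]
start [0.534 0.391 0.045]
blk [0.706 0.429 0.09 ]
blk [0.705 0.34  0.09 ]
blk [0.575 0.341 0.09 ]
blk [0.579 0.43  0.09 ]
timer [0.433 0.379 0.045]
tab [ 0.544 -0.331  0.021]
tab [ 0.525 -0.408  0.021]
tab [ 0.487 -0.31   0.021]
tab [ 0.473 -0.399  0.021]
board [ 0.585 -0.295  0.006]
board [ 0.556 -0.453  0.006]
board [ 0.428 -0.427  0.006]
board [ 0.458 -0.269  0.006]
noz [ 0.681 -0.117  0.166]
handle [ 0.659 -0.259  0.06 ]
orange [   0  138   42   83 2946] [ 18.7 181.9]
orange [407 171  22  22 377] [417.2 181.3]
orange [461 178  12  15  48] [464.8 186.5]
orange [366 192  22  21 372] [376.6 202. ]
orange [166 214  11   5  48] [171.  216.3]
orange [365 231  22  22 375] [376.1 241.4]
orange [ 601  277   39   95 3171] [622.1 321.2]
orange [409 281  15  12  73] [415.8 287.6]
```

```bash
python3 -m pendant '[[[0,0,0],-1,-1],[[0,0,0],-1,-1],[[0,0,0],-1,-1],[[0,0,0],-0.77,-1],[[-1,-1,0],0,-1],[[-1,-1,0],0,-1],[[-1,-1,0],0,-1],[[-1,-1,0],0,-1],[[-1,-1,0],0,-1],[[-1,-1,0],0,-1],[[-1,-1,0],0,-1],[[-1,-1,0],0,-1]]' 40
python3 -m pendant '[[[-1,-1,0],0,-1],[[-1,-1,0],0,-1],[[-1,-1,0],0,-1],[[0,-1,0],0,-1],[[0,-1,0],0,-1],[[0,-1,0],0,-1],[[0,-1,0],0,-1],[[0,-1,0],0,-1],[[0,-1,0],0,-1],[[0,-1,0],0,-1],[[0,-1,0],0,-1],[[0,-1,0],0,-1]]'
python3 -m pendant '[[[0,-1,0],0,-1],[[0,-1,0],0,-1],[[0,-1,0],0,-1],[[0,-1,0],0,-1],[[0,-1,0],0,-1],[[0,-1,0],0,-1],[[0,-1,0],0,-1],[[0,-1,0],0,-1],[[0,-1,0],0,-1],[[0,-1,0],0,-1],[[0,-1,0],0,-1],[[0,0,0],0,-1]]'
python3 - <<'E'
from h import *
for cam in("top","wrist"):
    for r in rams(cam,.3): print(cam,*r)
cv2.imwrite("pics/w1.png",env.read_camera("wrist")["color"])
s=env.get_state();print(s["clock"],s["tcp_pos"],s["orientation"])
E
```

```text
clock: 4.75
tcp_pos: [0.3818, 0.3701, 0.2314]
orientation: [0.0, -0.0, 1.0, 0.0]
wrist_force: [-0.8, 0.4, 0.1]
finger_gap: 0.0856
clock: 6.25
tcp_pos: [0.4404, 0.1299, 0.2315]
orientation: [0.0, -0.0, 1.0, 0.0]
wrist_force: [0.6, 0.3, -0.7]
finger_gap: 0.0854
clock: 7.75
tcp_pos: [0.4406, -0.0901, 0.2314]
orientation: [0.0, 0.001, 1.0, -0.0]
wrist_force: [-0.3, 0.3, -0.7]
finger_gap: 0.0859
top 0.59 340 [416.7 181.1] [ 0.6342 -0.2911]
top 0.38 243 [415.6 284.3] [ 0.3483 -0.2736]
wrist 0.95 2310 [237.3 196.3] [ 0.4669 -0.1709]
wrist 0.7 2167 [239. 287.] [ 0.5778 -0.1766]
8.0 [ 0.44092179 -0.08858055  0.23136828] [ 5.22329677e-05 -4.37548944e-04  9.99999896e-01  1.20784355e-04]
```

View pics/w1.png

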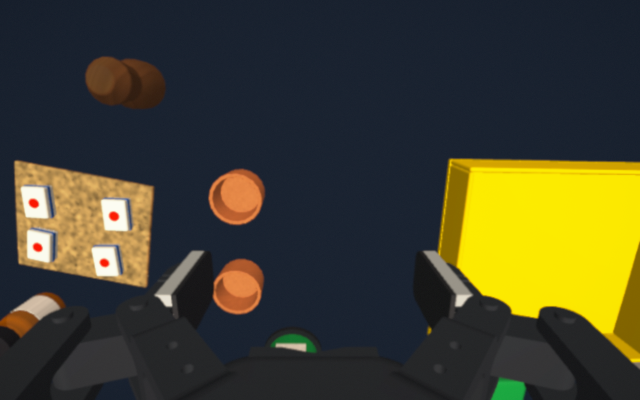

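```bash
python3 -m pendant '[[[-0.65,-1,1],0,-1],[[-0.65,-1,1],0,-1],[[0,-1,1],0,-1],[[0,-1,1],0,-1],[[0,-0.1,1],0,-1],[[0,0,1],0,-1],[[0,0,1],0,-1],[[0,0,1],0,-1],[[0,0,0],0,-1]]'
python3 - <<'E'
from h import *
s=env.get_state();print(s["clock"],s["tcp_pos"])
for r in rams("wrist",.3): print(*r)
cv2.imwrite("pics/w2.png",env.read_camera("wrist")["color"])
E
```

```text
clock: 9.12
tcp_pos: [0.466, -0.1699, 0.07]
orientation: [-0.001, -0.001, 1.0, 0.001]
wrist_force: [-0.4, 0.5, -0.1]
finger_gap: 0.0856
9.125 [ 0.4660207  -0.16989376  0.06996887]
0.94 1352 [305.2 338.3] [ 0.5484 -0.1755]
0.74 7628 [311.6 225.7] [ 0.4671 -0.1711]
```

View pics/w2.png

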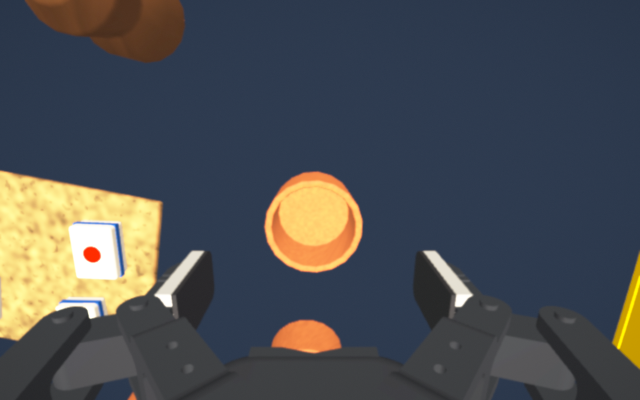

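```bash
python3 -m pendant '[[[0,0,1],0,-1],[[0,0,1],0,-1],[[0,0,0.6],0,-1],[[0,0,0.55],0,-1],[[0,0,0],0,-1],[[0,0,0],0,1],[[0,0,0],0,1],[[0,0,0],0,1],[[0,0,0],0,1],[[0,0,0],0,1],[[0,0,0],0,1],[[0,0,0],0,1]]' 45
```

```text
clock: 10.78
tcp_pos: [0.4677, -0.1714, 0.0094]
orientation: [0.001, -0.0, 1.0, -0.0]
wrist_force: [-1.6, 1.3, 5.7]
finger_gap: 0.0544
```

```bash
python3 -m pendant '[[[0,0,-0.5],0,1],[[0,0,-1],0,1],[[0,0,-1],0,1],[[0,0,-1],0,1],[[0,0,-1],0,1],[[0,1,-0.5],0,1],[[0,1,0],0,1],[[0,1,0],0,1],[[0,1,0],0,1],[[0,1,0],0,1],[[0,1,0],0,1],[[0,1,0],0,1]]'
python3 -m pendant '[[[-0.2,1,0],0,1],[[0,1,0],0,1],[[0,1,0],0,1],[[0,1,0],0,1],[[0,1,0],0,1],[[0,1,0],0,1],[[0,1,0],0,1],[[0,1,0],0,1],[[0,0.3,0],0,1],[[0,0,0],0,1],[[0,0,0],0,1]]'
python3 - <<'E'
from h import *
s=env.get_state();print(s["clock"],s["tcp_pos"],s["finger_gap"])
cv2.imwrite("pics/w3.png",env.read_camera("wrist")["color"])
E
```

```text
clock: 12.28
tcp_pos: [0.4659, -0.029, 0.1073]
orientation: [-0.001, -0.001, 1.0, 0.0]
wrist_force: [-0.2, 0.2, -0.7]
finger_gap: 0.054
clock: 13.65
tcp_pos: [0.4708, 0.1345, 0.1081]
orientation: [-0.0, 0.0, 1.0, -0.0]
wrist_force: [0.8, -0.7, 0.6]
finger_gap: 0.0542
13.65 [0.4708358  0.13453374 0.10806894] 0.054204639485441485
```

View pics/w3.png

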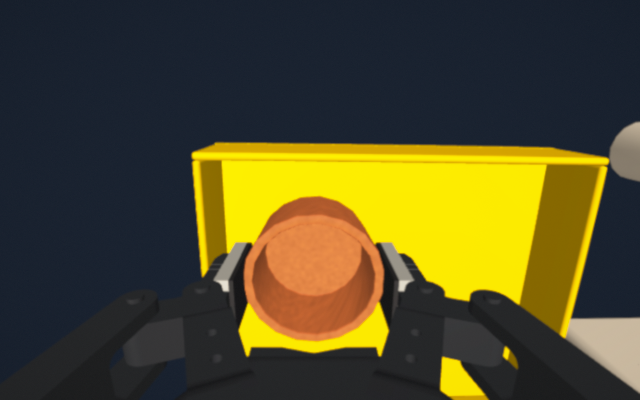

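```bash
python3 -m pendant '[[[0,0,1],0,1],[[0,0,1],0,1],[[0,0,1],0,1],[[0,0,1],0,1],[[0,0,0.4],0,1],[[0,0,0.2],0,1],[[0,0,0],0,1]]'

```

```text
clock: 14.58
tcp_pos: [0.4715, 0.1347, 0.0166]
orientation: [0.0, 0.0, 1.0, 0.0]
wrist_force: [-0.2, -0.9, -1.3]
finger_gap: 0.0542
```

```bash
python3 -m pendant '[[[0,0,0.1],0,1],[[0,0,0],0,-0.65],[[0,0,0],0,-0.65],[[0,0,0],0,-0.65],[[0,0,-0.5],0,-0.65],[[0,0,-1],0,-0.65],[[0,0,-1],0,-0.65],[[0,0,-1],0,-0.65],[[0,0,-1],0,-0.65],[[0,0,-1],0,-1],[[0,0,0],0,-1]]'
python3 - <<'E'
from h import *
for r in rams("wrist",.3): print("w",*r)
for r in rams("top",.3): print(*r)
s=env.get_state();print(s["clock"],s["tcp_pos"],s["finger_gap"])
cv2.imwrite("pics/w4.png",env.read_camera("wrist")["color"])
cv2.imwrite("pics/t4.png",env.read_camera("top")["color"])
E
```

```text
clock: 15.95
tcp_pos: [0.4726, 0.135, 0.1263]
orientation: [0.002, -0.0, 1.0, 0.0]
wrist_force: [0.0, -0.8, 0.3]
finger_gap: 0.0851
w 0.74 4720 [313.2 198.3] [0.4725 0.1347]
w 0.71 173 [  2.6 304.5] [ 0.5705 -0.136 ]
0.62 309 [375.5 202. ] [ 0.5766 -0.1722]
0.6 332 [416.7 181.2] [ 0.634  -0.2911]
16.15 [0.47048206 0.13473627 0.12349714] 0.08506828064711941
```

View pics/w4.png

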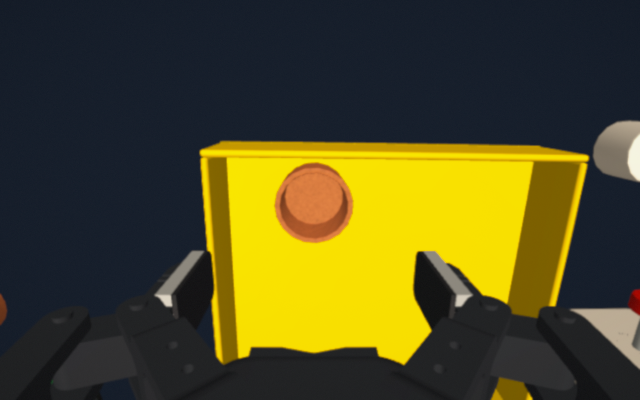

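View pics/t4.png

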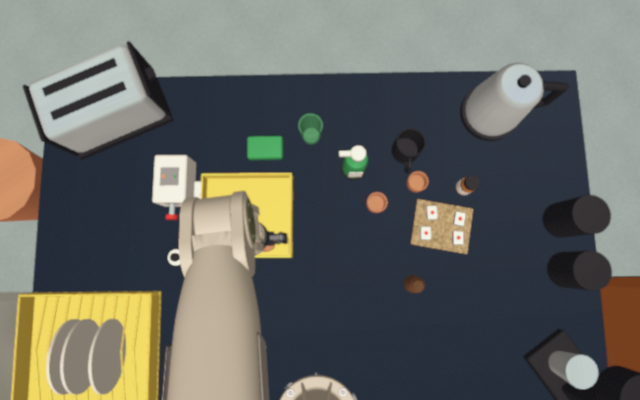

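```bash
python3 -m pendant '[[[-0.35,-1,0],0,-1],[[-0.35,-1,0],0,-1],[[-0.35,-1,0],0,-1],[[-0.35,-1,0],0,-1],[[-0.35,-1,0],0,-1],[[-0.35,-1,0],0,-1],[[-0.35,-1,0],0,-1],[[-0.35,-1,0],0,-1],[[-0.35,-1,0],0,-1],[[-0.35,-1,0],0,-1],[[-0.35,-1,0],0,-1],[[-0.35,-1,0],0,-1]]'
python3 -m pendant '[[[-0.35,-1,0],0,-1],[[-0.35,-1,0],0,-1],[[-0.35,-1,0],0,-1],[[0,-0.55,1],0,-1],[[0,0,1],0,-1],[[0,0,0.5],0,-1],[[0,0,0],0,-1]]'
python3 - <<'E'
from h import *
s=env.get_state();print(s["clock"],s["tcp_pos"],s["finger_gap"])
for r in rams("wrist",.3): print("w",*r)
E
```

```text
clock: 17.75
tcp_pos: [0.5556, -0.1066, 0.1243]
orientation: [0.0, 0.0, 1.0, 0.0]
wrist_force: [0.6, -0.4, 0.3]
finger_gap: 0.0851
clock: 18.62
tcp_pos: [0.5757, -0.1761, 0.0736]
orientation: [-0.001, -0.0, 1.0, 0.0]
wrist_force: [0.1, 0.1, -0.4]
finger_gap: 0.0853
18.625 [ 0.57574768 -0.17611452  0.07356447] 0.08525356897775418
w 0.93 7291 [312.9 223.8] [ 0.5769 -0.1766]
w 0.77 2777 [124.  283.8] [ 0.6204 -0.2997]
```

```bash
python3 -m pendant '[[[-0.05,0,1],0,-1],[[0,0,1],0,-1],[[0,0,0.65],0,-1],[[0,0,0.55],0,-1],[[0,0,0],0,-1],[[0,0,0],0,1],[[0,0,0],0,1],[[0,0,0],0,1],[[0,0,0],0,1],[[0,0,0],0,1],[[0,0,0],0,1],[[0,0,0],0,1]]' 45
python3 -m pendant '[[[0,0,-0.5],0,1],[[0,0,-1],0,1],[[0,0,-1],0,1],[[0,0,-1],0,1],[[0,0,-1],0,1],[[0,1,-0.5],0,1],[[0,1,0],0,1],[[0,1,0],0,1],[[0,1,0],0,1],[[0,1,0],0,1],[[0,1,0],0,1],[[0,1,0],0,1]]'
```

```text
clock: 20.23
tcp_pos: [0.5779, -0.1764, 0.0117]
orientation: [0.001, -0.0, 1.0, -0.0]
wrist_force: [-1.0, 1.4, 6.0]
finger_gap: 0.0546
clock: 21.72
tcp_pos: [0.5771, -0.0348, 0.1102]
orientation: [-0.0, -0.0, 1.0, 0.0]
wrist_force: [0.1, -0.5, -0.7]
finger_gap: 0.0541
```

```bash
python3 -m pendant '[[[0.3,1,0],0,1],[[0.3,1,0],0,1],[[0.3,1,0],0,1],[[0.3,1,0],0,1],[[0.3,1,0],0,1],[[0,1,0],0,1],[[0,1,0],0,1],[[0,1,0],0,1],[[0,0.55,0],0,1],[[0,0,0],0,1],[[0,0,0],0,1]]'
python3 - <<'E'
from h import *
s=env.get_state();print(s["clock"],s["tcp_pos"],s["finger_gap"])
cv2.imwrite("pics/w5.png",env.read_camera("wrist")["color"])
E
```

```text
clock: 23.1
tcp_pos: [0.5472, 0.1345, 0.1102]
orientation: [-0.0, 0.0, 1.0, -0.0]
wrist_force: [-0.3, 0.1, -0.5]
finger_gap: 0.0547
23.1 [0.54720035 0.13448169 0.11020402] 0.054670439634268854
```

View pics/w5.png

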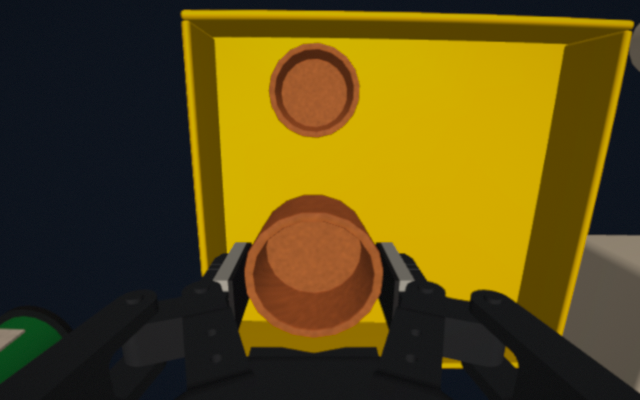

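```bash
python3 -m pendant '[[[0,0,1],0,1],[[0,0,1],0,1],[[0,0,1],0,1],[[0,0,1],0,1],[[0,0,0.4],0,1],[[0,0,0.2],0,1],[[0,0,0],0,1],[[0,0,0],0,1]]'
```

```text
clock: 24.15
tcp_pos: [0.5478, 0.1348, 0.019]
orientation: [0.001, 0.0, 1.0, 0.0]
wrist_force: [-0.8, 0.1, -1.0]
finger_gap: 0.0545
```

```bash
python3 -m pendant '[[[0,0,0.1],0,1],[[0,0,0],0,1],[[0,0,0],0,-0.65],[[0,0,0],0,-0.65],[[0,0,0],0,-0.65],[[0,0,-0.5],0,-0.65],[[0,0,-1],0,-0.65],[[0,0,-1],0,-0.65],[[0,0,-1],0,-0.65],[[0,0,-1],0,-0.65],[[0,0,-1],0,-1],[[0,0,0],0,-1]]'
python3 - <<'E'
from h import *
for r in rams("wrist",.3): print("w",*r)
for r in rams("top",.3): print(*r)
s=env.get_state();print(s["clock"],s["tcp_pos"],s["finger_gap"])
cv2.imwrite("pics/w6.png",env.read_camera("wrist")["color"])
E
```

```text
clock: 25.65
tcp_pos: [0.5487, 0.135, 0.1286]
orientation: [0.002, -0.0, 1.0, 0.0]
wrist_force: [0.4, 0.3, -0.1]
finger_gap: 0.0855
w 0.83 5710 [313.1  88.2] [0.471  0.1346]
0.87 346 [416.3 181.1] [ 0.6343 -0.2901]
0.77 305 [265.7 241.7] [0.4711 0.1345]
0.61 146 [267.3 218.1] [0.5365 0.1305]
0.47 2147 [441.2 226.4] [ 0.505  -0.3528]
25.85 [0.54650412 0.13472968 0.12541072] 0.08524207455181684
```

View pics/w6.png

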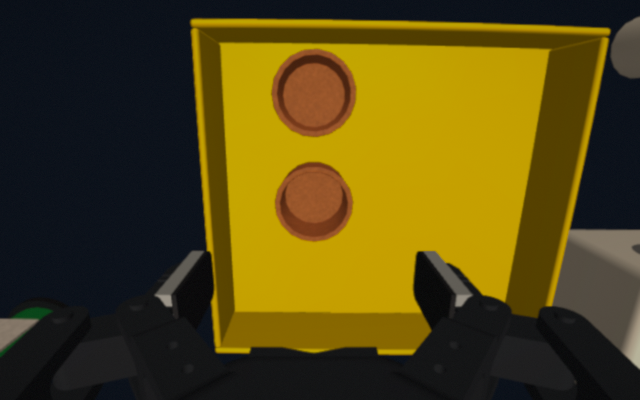

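```bash
python3 -m pendant '[[[0,-1,0],0,-1],[[0,-1,0],0,-1],[[0,-1,0],0,-1],[[0,-1,0],0,-1],[[0,-1,0],0,-1],[[0,-1,0],0,-1],[[0,-1,0],0,-1],[[0,-1,0],0,-1],[[0,-1,0],0,-1],[[0,-1,0],0,-1],[[0,-1,0],0,-1],[[0,-1,0],0,-1]]'
python3 -m pendant '[[[0,-1,0],0,-1],[[0,-1,0],0,-1],[[0,-1,0],0,-1],[[0,-1,0],0,-1],[[0,-1,0],0,-1],[[0,-1,0],0,-1],[[-0.7,-1,0],0,-1],[[-0.9,-1,0],0,-1],[[-0.9,-1,0],0,-1],[[-0.9,-0.25,0],0,-1],[[-0.9,0,0],0,-1],[[0,0,0],0,-1]]'
python3 - <<'E'
from h import *
s=env.get_state();print(s["clock"],s["tcp_pos"],s["finger_gap"])
for r in rams("wrist",.3): print("w",*r)
for r in rams("top",.3): print(*r)
cv2.imwrite("pics/w7.png",env.read_camera("wrist")["color"])
cv2.imwrite("pics/s7.png",env.read_camera("scene")["color"])
E
```

```text
clock: 27.4
tcp_pos: [0.5472, -0.1065, 0.1263]
orientation: [-0.0, 0.0, 1.0, 0.0]
wrist_force: [-0.9, 0.4, 0.3]
finger_gap: 0.0857
clock: 28.9
tcp_pos: [0.6339, -0.2909, 0.1256]
orientation: [-0.0, -0.0, 1.0, 0.0]
wrist_force: [-0.0, 0.2, -0.1]
finger_gap: 0.0852
28.9 [ 0.6338567  -0.29085396  0.1256217 ] 0.08516112417598765
w 0.77 4580 [309.6 200. ] [ 0.6344 -0.2939]
0.62 312 [265.1 214.5] [0.5467 0.1365]
0.59 345 [265.2 241.3] [0.4721 0.136 ]
```

View pics/w7.png

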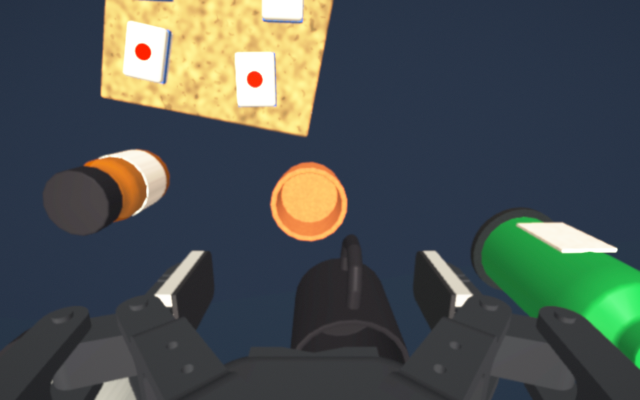

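View pics/s7.png

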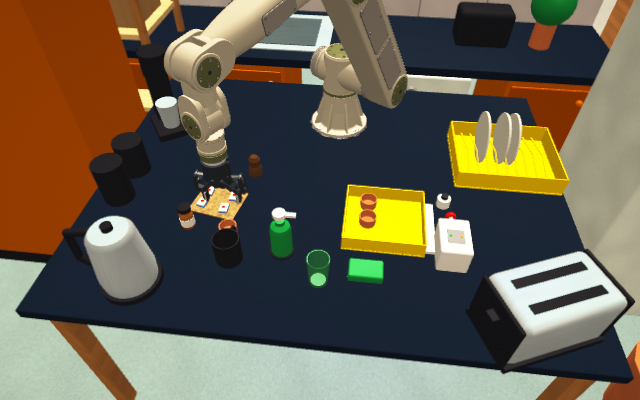

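```bash
python3 - <<'E'
from h import *
c=env.read_camera("scene");a=c["color"]
cv2.imwrite("pics/s8.png",cv2.resize(a[205:275,200:270],None,fx=8,fy=8,interpolation=cv2.INTER_CUBIC))
for z in (.05,.06,.07,.08,.09): print(z,unproj(c,(233.75,226),z).round(3))
for z in (.03,.05,.06,.07,.08,.09): print(z,unproj(env.read_camera("wrist"),(350,238),z).round(3))
E
```

```text
0.05 [ 0.649 -0.267  0.05 ]
0.06 [ 0.658 -0.263  0.06 ]
0.07 [ 0.666 -0.26   0.07 ]
0.08 [ 0.675 -0.256  0.08 ]
0.09 [ 0.683 -0.253  0.09 ]
0.03 [ 0.663 -0.263  0.03 ]
0.05 [ 0.655 -0.265  0.05 ]
0.06 [ 0.651 -0.266  0.06 ]
0.07 [ 0.647 -0.267  0.07 ]
0.08 [ 0.643 -0.268  0.08 ]
0.09 [ 0.639 -0.27   0.09 ]
```

View pics/s8.png

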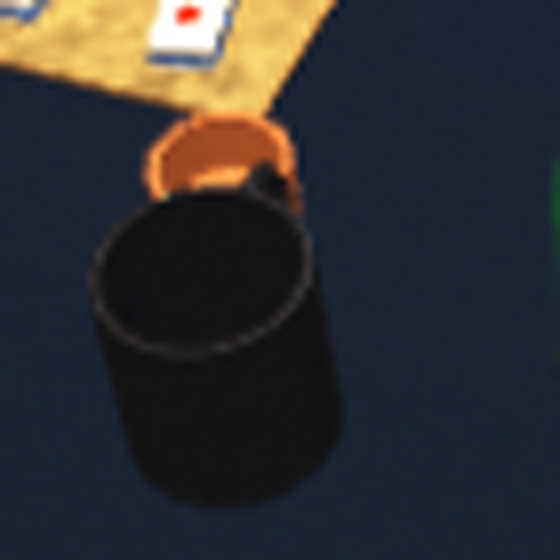

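```bash
python3 -m pendant '[[[0,-0.1,1],0,-1],[[0,0,1],0,-1],[[0,0,1],0,-1],[[0,0,1],0,-1],[[0,0,0],0,-1],[[0,0,0],0,-1]]'
python3 - <<'E'
from h import *
s=env.get_state();print(s["clock"],s["tcp_pos"],s["finger_gap"])
for r in rams("wrist",.3): print("w",*r)
cv2.imwrite("pics/w9.png",env.read_camera("wrist")["color"])
E
```

```text
clock: 30.3
tcp_pos: [0.6336, -0.2924, 0.047]
orientation: [0.0, -0.0, 1.0, -0.0]
wrist_force: [0.4, 0.3, 0.2]
finger_gap: 0.0853
30.3 [ 0.63359259 -0.29240835  0.04702123] 0.08534847045948717
w 0.92 9674 [310.9 239.8] [ 0.6346 -0.294 ]
```

View pics/w9.png

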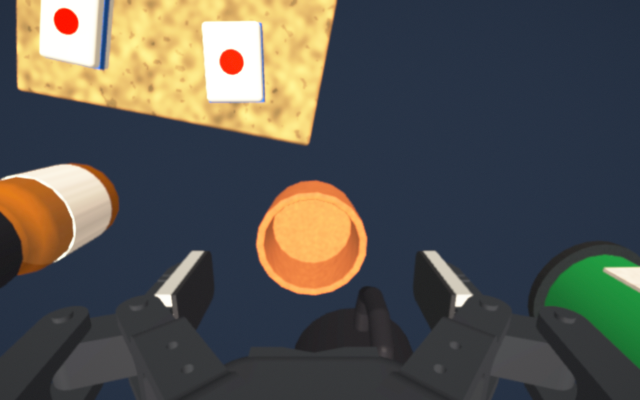

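```bash
python3 -m pendant '[[[0,-0.05,0.9],0,-1],[[0,0,0.8],0,-1],[[0,0,0],0,-1],[[0,0,0],0,-1]]'
python3 -m pendant '[[[0,0,0],0,1],[[0,0,0],0,1],[[0,0,0],0,1],[[0,0,0],0,1],[[0,0,0],0,1],[[0,0,0],0,1],[[0,0,0],0,1]]' 45
```

```text
clock: 30.95
tcp_pos: [0.633, -0.293, 0.0118]
orientation: [-0.0, -0.0, 1.0, 0.0]
wrist_force: [0.2, -0.6, 0.1]
finger_gap: 0.0854
clock: 31.82
tcp_pos: [0.6339, -0.2937, 0.0135]
orientation: [0.001, 0.0, 1.0, -0.001]
wrist_force: [-0.8, -0.5, 5.0]
finger_gap: 0.0542
```

```bash
python3 -m pendant '[[[0,0,-0.5],0,1],[[0,0,-1],0,1],[[0,0,-1],0,1],[[0,0,-1],0,1],[[0,0,-1],0,1],[[1,0.5,-0.5],0,1],[[1,1,0],0,1],[[1,1,0],0,1],[[0,1,0],0,1],[[0,1,0],0,1],[[0,1,0],0,1],[[0,1,0],0,1]]'
python3 -m pendant '[[[0,1,0],0,1],[[0,1,0],0,1],[[0,1,0],0,1],[[0,1,0],0,1],[[0,1,0],0,1],[[0,1,0],0,1],[[0,1,0],0,1],[[0,1,0],0,1],[[-0.4,1,0],0,1],[[-0.6,1,0],0,1],[[-0.6,1,0],0,1],[[-0.6,1,0],0,1]]'
python3 -m pendant '[[[0,1,0],0,1],[[0,1,0],0,1],[[0,0.9,0],0,1],[[0,0,0],0,1],[[0,0,0],0,1]]'
python3 - <<'E'
from h import *
s=env.get_state();print(s["clock"],s["tcp_pos"],s["finger_gap"])
cv2.imwrite("pics/w10.png",env.read_camera("wrist")["color"])
E
```

```text
clock: 33.33
tcp_pos: [0.5737, -0.1618, 0.1121]
orientation: [0.0, -0.0, 1.0, 0.0]
wrist_force: [0.5, 0.4, -0.6]
finger_gap: 0.0547
clock: 34.83
tcp_pos: [0.6185, 0.0783, 0.1122]
orientation: [0.0, -0.0, 1.0, 0.0]
wrist_force: [-0.1, -0.7, -1.0]
finger_gap: 0.0543
clock: 35.45
tcp_pos: [0.617, 0.1346, 0.1124]
orientation: [0.0, -0.0, 1.0, -0.0]
wrist_force: [0.1, 0.1, -0.2]
finger_gap: 0.0545
35.45 [0.61703404 0.13458459 0.11238417] 0.054510367007825855
```

View pics/w10.png

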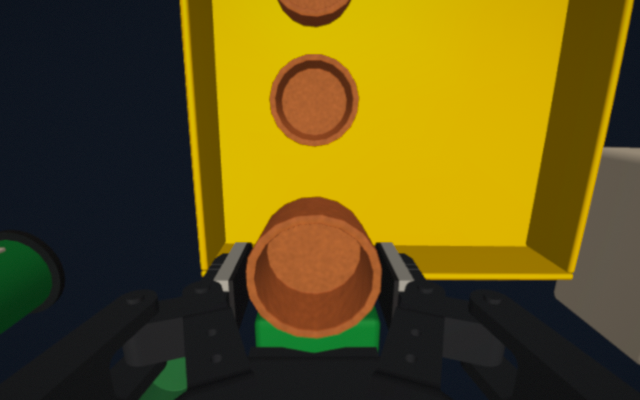

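```bash
python3 - <<'E'
from h import *
c=env.read_camera("wrist"); print(unproj(c,(400,245),.005),unproj(c,(400,277),.055))
E
python3 -m pendant '[[[0.15,0,1],0,1],[[0,0,1],0,1],[[0,0,1],0,1],[[0,0,1],0,1],[[0,0,0.4],0,1],[[0,0,0.2],0,1],[[0,0,0],0,1],[[0,0,0],0,1]]'
```

```text
[0.6574403  0.20359711 0.005     ] [0.65907413 0.19129678 0.055     ]
clock: 36.55
tcp_pos: [0.6148, 0.1348, 0.0211]
orientation: [0.001, 0.0, 1.0, 0.0]
wrist_force: [-0.7, -0.5, -0.7]
finger_gap: 0.0543
```

```bash
python3 -m pendant '[[[0,0,0.12],0,1],[[0,0,0],0,1],[[0,0,0],0,-0.65],[[0,0,0],0,-0.65],[[0,0,0],0,-0.65],[[0,0,-0.5],0,-0.65],[[0,0,-1],0,-0.65],[[0,0,-1],0,-0.65],[[0,0,-1],0,-0.65],[[0,0,-1],0,-0.65],[[0,0,-1],0,-1],[[0,0,0],0,-1]]'
python3 - <<'E'
from h import *
for r in rams("wrist",.3): print("w",*r)
for r in rams("top",.3): print(*r)
s=env.get_state();print(s["clock"],s["tcp_pos"],s["finger_gap"])
cv2.imwrite("pics/w11.png",env.read_camera("wrist")["color"])
c=env.read_camera("top")
for r in env.cut_out("top","tablet1"):
    v,u=np.nonzero(r["region"]);print(r["p"],len(u),u.mean(),v.mean(),unproj(c,(u.mean(),v.mean()),.018))
E
```

```text
clock: 38.05
tcp_pos: [0.6157, 0.135, 0.1304]
orientation: [0.002, -0.0, 1.0, 0.0]
wrist_force: [-0.8, -0.5, -0.5]
finger_gap: 0.0851
w 0.73 1886 [313.3  13.6] [0.491  0.1348]
w 0.64 5521 [313.1 101.6] [0.5467 0.1346]
w 0.56 4594 [313.4 198.7] [0.617  0.1348]
0.75 248 [266.  192.2] [0.6099 0.1343]
0.74 293 [266.6 214.6] [0.5463 0.1324]
0.6 221 [268.9 240.7] [0.4735 0.1257]
38.25 [0.61352663 0.13475036 0.12692265] 0.08561984699345249
0.68 104 458.61538461538464 218.34615384615384 [ 0.52697314 -0.40434024  0.018     ]
0.56 141 457.2340425531915 237.2836879432624 [ 0.4741804  -0.39712878  0.018     ]
0.56 143 425.041958041958 232.62937062937064 [ 0.48877837 -0.30804317  0.018     ]
```

View pics/w11.png

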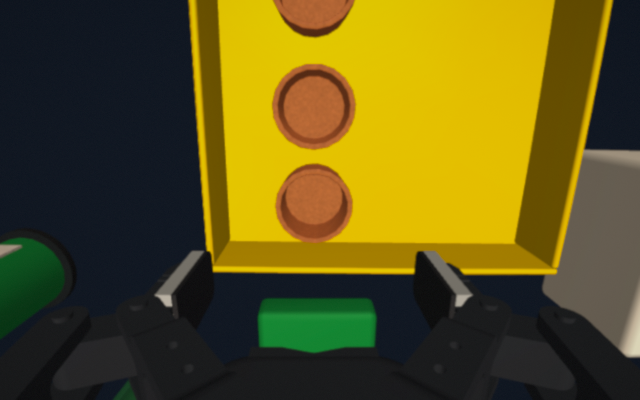

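```bash
python3 -m pendant '[[[1,-1,0],0,-1],[[1,-1,0],0,-1],[[1,-1,0],0,-1],[[1,-1,0],0,-1],[[1,-1,0],0,-1],[[1,-1,0],0,-1],[[0,-1,0],0,-1],[[0,-1,0],0,-1],[[0,-1,0],0,-1],[[0,-1,0],0,-1],[[0,-1,0],0,-1],[[0,-1,0],0,-1]]'
python3 -m pendant '[[[0,-1,0],0,-1],[[0,-1,0],0,-1],[[0,-1,0],0,-1],[[0,-1,0],0,-1],[[0,-1,0],0,-1],[[0,-1,0],0,-1],[[0,-1,0],0,-1],[[0,-1,0],0,-1],[[0,-1,0],0,-1],[[0,-1,0],0,-1],[[0,-0.5,0],0,-1],[[0,0,0],0,-1]]'
cat >> h.py <<'E'
def tabs(cam="wrist",zt=.021,save=None):
    c=env.read_camera(cam);a=c["color"];hsv=cv2.cvtColor(a,cv2.COLOR_BGR2HSV)
    h,s,v=[hsv[...,i].astype(int) for i in range(3)]
    red=(((h<6)|(h>174))&(s>190)&(v>120)).astype(np.uint8)
    n,l,st,ce=cv2.connectedComponentsWithStats(red);o=[]
    for i in range(1,n):
        if st[i][4]<20: continue
        p=unproj(c,ce[i],zt)
        # white top around the dot -> orientation
        x0,y0=ce[i].astype(int)
        w=((s<60)&(v>120)|(red>0)).astype(np.uint8)
        m,lb,st2,_=cv2.connectedComponentsWithStats(w)
        k=lb[y0,x0]; 
        if k==0: continue
        vv,uu=np.nonzero(lb==k)
        q=np.array([unproj(c,(a_,b_),zt)[:2] for a_,b_ in zip(uu,vv)],np.float32)
        r=cv2.minAreaRect(q*1000)
        o.append((ce[i].round(0),p[:2].round(4),"rect mm",np.round(r[0],0),np.round(r[1],0),round(r[2],1)))
    if save: cv2.imwrite(save,a)
    return o
E
python3 - <<'E'
from h import *
for r in tabs(save="pics/w12.png"):print(*r)
s=env.get_state();print(s["clock"],s["tcp_pos"],s["finger_gap"])
E
```

```text
clock: 39.9
tcp_pos: [0.4939, -0.1058, 0.1275]
orientation: [-0.0, 0.0, 1.0, 0.0]
wrist_force: [-0.3, 0.5, -0.3]
finger_gap: 0.0851
clock: 41.4
tcp_pos: [0.4941, -0.3159, 0.1277]
orientation: [0.0, 0.0, 1.0, 0.0]
wrist_force: [-0.4, 0.1, 0.0]
finger_gap: 0.0854
[200. 172.] [ 0.4748 -0.4017] rect mm [ 474. -399.] [29. 38.] 86.5
[320. 192.] [ 0.4901 -0.3113] rect mm [ 489. -311.] [28. 38.] 87.6
[198. 238.] [ 0.5282 -0.4085] rect mm [ 549. -417.] [34. 96.] 64.7
[294. 260.] [ 0.5472 -0.3318] rect mm [ 544. -332.] [27. 40.] 89.9
41.45 [ 0.49403375 -0.31515903  0.12767721] 0.08498364999768036
```

View pics/w12.png

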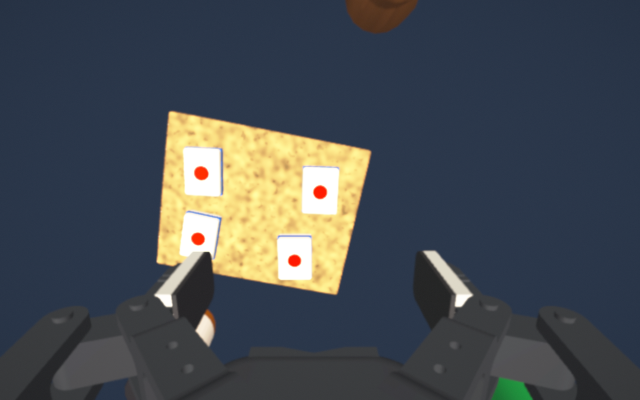

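```bash
python3 -m pendant '[[[0.2,0.15,1],0,-0.4],[[0,0,1],0,-0.4],[[0,0,1],0,-0.4],[[0,0,1],0,-0.4],[[0,0,1],0,-0.4],[[0,0,0.5],0,-0.4],[[0,0,0.3],0,-0.4],[[0,0,0],0,-0.4],[[0,0,0],0,-0.4]]'
python3 - <<'E'
from h import *
for r in tabs(save="pics/w13.png"):print(*r)
E
```

```text
clock: 42.58
tcp_pos: [0.4906, -0.3125, 0.0126]
orientation: [0.0, -0.0, 1.0, -0.0]
wrist_force: [0.1, 0.5, -0.2]
finger_gap: 0.0595
[108. 230.] [ 0.4752 -0.4015] rect mm [ 474. -399.] [30. 37.] 86.5
[317. 263.] [ 0.4903 -0.3113] rect mm [ 488. -311.] [27. 38.] 87.9
```

View pics/w13.png

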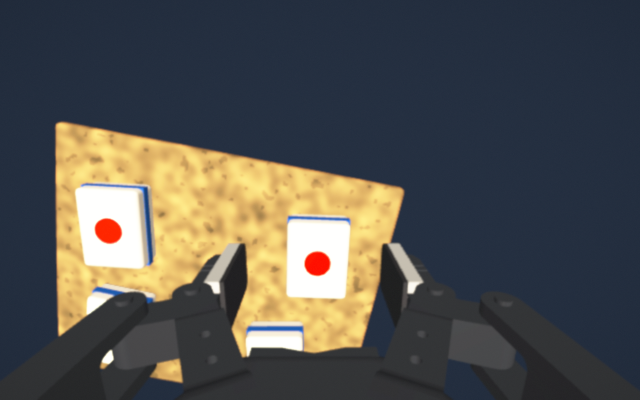

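```bash
python3 -m pendant '[[[0,0.05,0.05],0,1],[[0,0,0],0,1],[[0,0,0],0,1],[[0,0,0],0,1],[[0,0,0],0,1],[[0,0,0],0,1],[[0,0,-0.5],0,1],[[0,0,-1],0,1],[[0,0,-1],0,1],[[0,0,-1],0,1],[[0,0,-1],0,1],[[0,0,-0.5],0,1]]' 30
python3 - <<'E'
from h import *
for r in tabs(save="pics/w14.png"):print(*r)
E
```

```text
clock: 44.12
tcp_pos: [0.4905, -0.3115, 0.1121]
orientation: [0.001, 0.0, 1.0, -0.0]
wrist_force: [0.3, -0.4, -0.1]
finger_gap: 0.026
[188. 182.] [ 0.4753 -0.4012] rect mm [ 474. -399.] [30. 38.] 86.6
[185. 250.] [ 0.5284 -0.4087] rect mm [ 527. -407.] [29. 39.] 76.7
[313. 266.] [ 0.5408 -0.312 ] rect mm [ 536. -302.] [68. 70.] 88.5
```

View pics/w14.png

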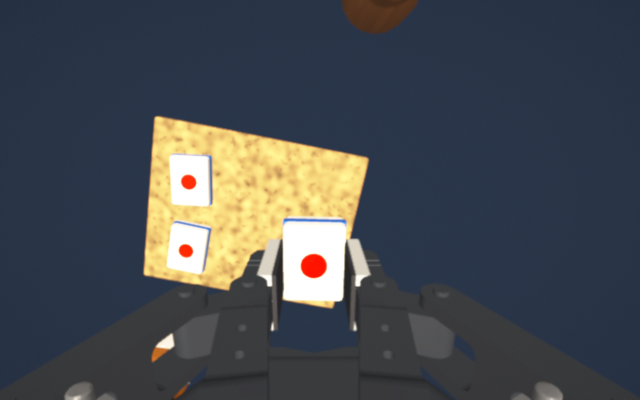

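```bash
python3 -m pendant '[[[0.4,1,0],0,1],[[0.4,1,0],0,1],[[0,1,0],0,1],[[0,1,0],0,1],[[0,1,0],0,1],[[0,1,0],0,1],[[0,1,0],0,1],[[0,1,0],0,1],[[0,1,0],0,1],[[0,1,0],0,1],[[0,1,0],0,1],[[0,1,0],0,1]]'
python3 -m pendant '[[[0,1,0],0,1],[[0,1,0],0,1],[[0,1,0],0,1],[[0,1,0],0,1],[[0,1,0],0,1],[[0,1,0],0,1],[[0,1,0],0,1],[[0,1,0],0,1],[[0,1,0],0,1],[[0,1,0],0,1],[[0,1,0],0,1],[[0,1,0],0,1]]'
python3 -m pendant '[[[0,1,0],0,1],[[0,1,0],0,1],[[0,1,0],0,1],[[0,0.3,0],0,1],[[0,0,1],0,1],[[0,0,1],0,1],[[0,0,1],0,1],[[0,0,1],0,1],[[0,0,0.5],0,1],[[0,0,0.3],0,1],[[0,0,0],0,1],[[0,0,0],0,1]]'
```

```text
clock: 45.68
tcp_pos: [0.4741, -0.0699, 0.1109]
orientation: [0.0, -0.0, 1.0, 0.0]
wrist_force: [0.4, -0.3, -0.0]
finger_gap: 0.0263
clock: 47.18
tcp_pos: [0.4738, 0.1701, 0.1109]
orientation: [0.0, -0.0, 1.0, 0.0]
wrist_force: [0.7, -0.4, -0.4]
finger_gap: 0.026
clock: 48.68
tcp_pos: [0.4747, 0.235, 0.0155]
orientation: [0.001, 0.0, 1.0, 0.0]
wrist_force: [-0.4, -0.3, -0.3]
finger_gap: 0.0259
```

```bash
python3 -m pendant '[[[0,0,0.1],0,1],[[0,0,0],0,1],[[0,0,0],0,-0.2],[[0,0,0],0,-0.2],[[0,0,0],0,-0.2],[[0,0,-0.5],0,-0.2],[[0,0,-1],0,-0.2],[[0,0,-1],0,-0.2],[[0,0,-1],0,-0.2],[[0,0,-1],0,-0.2],[[0,0,-1],0,-0.2],[[0,0,0],0,-0.4]]'
python3 - <<'E'
from h import *
for r in tabs(zt=.02,save="pics/w15.png"):print(*r)
print(env.get_state()["tcp_pos"])
E
```

```text
clock: 50.18
tcp_pos: [0.4756, 0.2353, 0.1251]
orientation: [0.002, -0.0, 1.0, 0.001]
wrist_force: [-0.4, -1.1, -0.5]
finger_gap: 0.0595
[313. 195.] [0.4742 0.2346] rect mm [474. 235.] [9. 9.] 44.2
[530. 297.] [0.5639 0.4187] rect mm [563. 418.] [52. 18.] 57.1
[0.47483883 0.2350166  0.12379172]
```

View pics/w15.png

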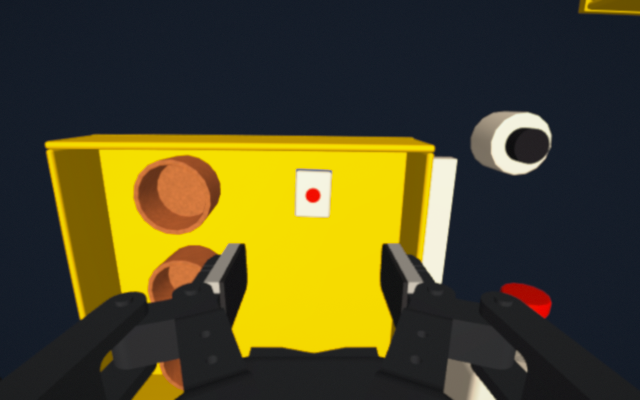

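```bash
python3 -m pendant '[[[0,-1,0],0,-0.4],[[0,-1,0],0,-0.4],[[0,-1,0],0,-0.4],[[0,-1,0],0,-0.4],[[0,-1,0],0,-0.4],[[0,-1,0],0,-0.4],[[0,-1,0],0,-0.4],[[0,-1,0],0,-0.4],[[0,-1,0],0,-0.4],[[0,-1,0],0,-0.4],[[0,-1,0],0,-0.4],[[0,-1,0],0,-0.4]]'
python3 -m pendant '[[[0,-1,0],0,-0.4],[[0,-1,0],0,-0.4],[[0,-1,0],0,-0.4],[[0,-1,0],0,-0.4],[[0,-1,0],0,-0.4],[[0,-1,0],0,-0.4],[[0,-1,0],0,-0.4],[[0,-1,0],0,-0.4],[[0,-1,0],0,-0.4],[[-0.55,-1,0],0,-0.4],[[-1,-1,0],0,-0.4],[[-1,-1,0],0,-0.4]]'
python3 -m pendant '[[[-1,-1,0],0,-0.4],[[0,-1,0],0,-0.4],[[0,-1,0],0,-0.4],[[0,-1,0],0,-0.4],[[0,-0.35,0],0,-0.4],[[0,0,1],0,-0.4],[[0,0,1],0,-0.4],[[0,0,1],0,-0.4],[[0,0,0],0,-0.4],[[0,0,0],0,-0.4]]'
python3 - <<'E'
from h import *
for r in tabs(save="pics/w16.png"):print(*r)
print(env.get_state()["tcp_pos"])
E
```

```text
clock: 51.72
tcp_pos: [0.4729, -0.0066, 0.1218]
orientation: [-0.001, 0.0, 1.0, 0.0]
wrist_force: [-0.1, 0.7, 0.6]
finger_gap: 0.0594
clock: 53.22
tcp_pos: [0.5256, -0.2467, 0.1228]
orientation: [0.0, 0.0, 1.0, 0.0]
wrist_force: [-0.2, -0.7, -0.8]
finger_gap: 0.0599
clock: 54.48
tcp_pos: [0.5454, -0.3323, 0.0637]
orientation: [0.0, -0.0, 1.0, -0.0]
wrist_force: [0.2, 0.0, -0.1]
finger_gap: 0.0601
[185. 100.] [ 0.4749 -0.4012] rect mm [ 475. -400.] [28. 36.] 86.9
[181. 196.] [ 0.5282 -0.4086] rect mm [ 527. -406.] [29. 38.] 77.1
[315. 227.] [ 0.5471 -0.3317] rect mm [ 545. -332.] [26. 38.] 90.0
[ 0.54572877 -0.3325478   0.06404464]
```

View pics/w16.png

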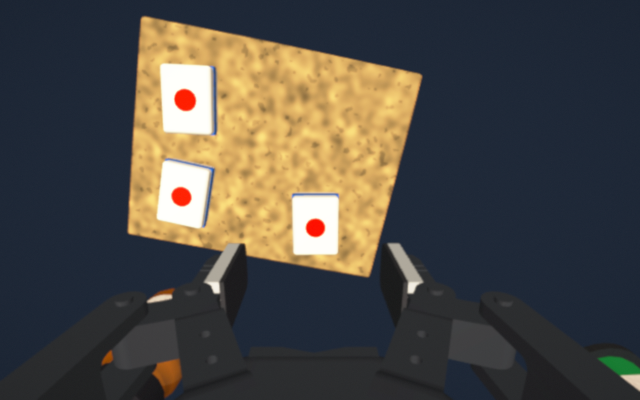

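```bash
python3 -m pendant '[[[-0.05,0.05,1],0,-0.4],[[0,0,1],0,-0.4],[[0,0,0.6],0,-0.4],[[0,0,0],0,-0.4],[[0,0,0],0,-0.4]]'
python3 -m pendant '[[[0,0,0],0,1],[[0,0,0],0,1],[[0,0,0],0,1],[[0,0,0],0,1],[[0,0,0],0,1],[[0,0,0],0,1],[[0,0,-0.5],0,1],[[0,0,-1],0,1],[[0,0,-1],0,1],[[0,0,-1],0,1],[[0,0,-1],0,1],[[0,0,-0.5],0,1]]' 30
```

```text
clock: 55.15
tcp_pos: [0.5468, -0.3316, 0.0118]
orientation: [0.001, -0.0, 1.0, -0.0]
wrist_force: [0.3, -0.3, 0.7]
finger_gap: 0.0599
clock: 56.65
tcp_pos: [0.5465, -0.3314, 0.1122]
orientation: [0.001, -0.0, 1.0, -0.0]
wrist_force: [0.1, -0.2, 0.4]
finger_gap: 0.0263
```

```bash
python3 -m pendant '[[[0.05,1,0],0,1],[[0,1,0],0,1],[[0,1,0],0,1],[[0,1,0],0,1],[[0,1,0],0,1],[[0,1,0],0,1],[[0,1,0],0,1],[[0,1,0],0,1],[[0,1,0],0,1],[[0,1,0],0,1],[[0,1,0],0,1],[[0,1,0],0,1]]'
python3 -m pendant '[[[0,1,0],0,1],[[0,1,0],0,1],[[0,1,0],0,1],[[0,1,0],0,1],[[0,1,0],0,1],[[0,1,0],0,1],[[0,1,0],0,1],[[0,1,0],0,1],[[0,1,0],0,1],[[0,1,0],0,1],[[0,1,0],0,1],[[0,1,0],0,1]]'
python3 -m pendant '[[[0,1,0],0,1],[[0,1,0],0,1],[[0,1,0],0,1],[[0,1,0],0,1],[[0,0.3,0],0,1],[[0,0,1],0,1],[[0,0,1],0,1],[[0,0,1],0,1],[[0,0,1],0,1],[[0,0,0.5],0,1],[[0,0,0.3],0,1],[[0,0,0],0,1]]'
```

```text
clock: 58.15
tcp_pos: [0.5452, -0.0899, 0.1109]
orientation: [0.0, 0.0, 1.0, 0.0]
wrist_force: [-0.2, 0.2, -0.0]
finger_gap: 0.0263
clock: 59.65
tcp_pos: [0.5452, 0.1501, 0.1109]
orientation: [0.0, 0.0, 1.0, 0.0]
wrist_force: [-0.2, -0.3, -0.3]
finger_gap: 0.026
clock: 61.15
tcp_pos: [0.5453, 0.2347, 0.0149]
orientation: [-0.0, 0.0, 1.0, -0.0]
wrist_force: [0.2, 0.9, 0.3]
finger_gap: 0.0261
```

```bash
python3 -m pendant '[[[0,0,0.1],0,1],[[0,0,0],0,1],[[0,0,0],0,-0.2],[[0,0,0],0,-0.2],[[0,0,0],0,-0.2],[[0,0,-0.5],0,-0.2],[[0,0,-1],0,-0.2],[[0,0,-1],0,-0.2],[[0,0,-1],0,-0.2],[[0,0,-1],0,-0.2],[[0,0,-1],0,-0.2],[[0,0,0],0,-0.4]]'
python3 - <<'E'
from h import *
for r in tabs(zt=.02,save="pics/w17.png"):print(*r)
print(env.get_state()["tcp_pos"])
cv2.imwrite("pics/t17.png",env.read_camera("top")["color"])
E
```

```text
clock: 62.65
tcp_pos: [0.5466, 0.2352, 0.1253]
orientation: [0.002, -0.0, 1.0, 0.001]
wrist_force: [0.4, 0.1, 0.2]
finger_gap: 0.0597
[313.  97.] [0.4739 0.2346] rect mm [474. 235.] [ 9. 10.] 90.0
[313. 196.] [0.5458 0.2345] rect mm [546. 234.] [10. 10.] 45.7
[550. 210.] [0.5575 0.4211] rect mm [558. 421.] [34. 16.] 88.1
[0.5458416  0.23497756 0.12388187]
```

View pics/w17.png

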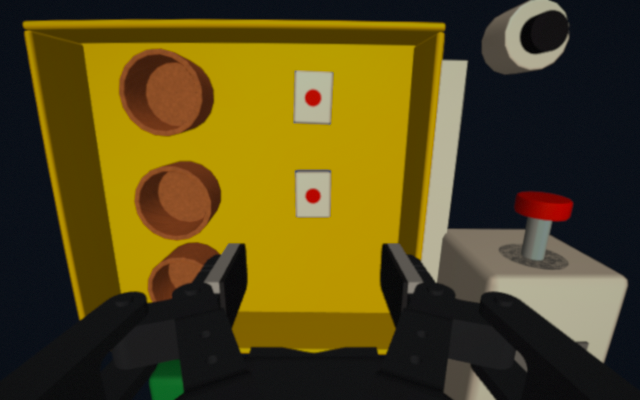

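```bash
python3 -m pendant '[[[0.35,-1,0],0,-0.4],[[0.4,-1,0],0,-0.4],[[0.4,-1,0],0,-0.4],[[0.4,-1,0],0,-0.4],[[0.4,-1,0],0,-0.4],[[0.4,-1,0],0,-0.4],[[0.4,-1,0],0,-0.4],[[0.4,-1,0],0,-0.4],[[0.4,-1,0],0,-0.4],[[0,-1,0],0,-0.4],[[0,-1,0],0,-0.4],[[0,-1,0],0,-0.4]]'
python3 -m pendant '[[[0,-1,0],0,-0.4],[[0,-1,0],0,-0.4],[[0,-1,0],0,-0.4],[[0,-1,0],0,-0.4],[[0,-1,0],0,-0.4],[[0,-1,0],0,-0.4],[[0,-1,0],0,-0.4],[[0,-1,0],0,-0.4],[[0,-1,0],0,-0.4],[[0,-1,0],0,-0.4],[[0,-1,0],0,-0.4],[[0,-1,0],0,-0.4]]'
python3 -m pendant '[[[0,-1,0],0,-0.4],[[0,-1,0],0,-0.4],[[0,-1,0],0,-0.4],[[0,-1,0],0,-0.4],[[0,-1,0],0,-0.4],[[0,-1,0],0,-0.4],[[0,-1,0],0,-0.4],[[0,-0.8,0],0,-0.4],[[0,0,1],0.5,-0.4],[[0,0,1],0,-0.4],[[0,0,1],0,-0.4],[[0,0,0],0,-0.4]]'
python3 - <<'E'
from h import *
for r in tabs(save="pics/w18.png"):print(*r)
s=env.get_state();print(s["tcp_pos"],s["orientation"])
E
```

```text
clock: 64.25
tcp_pos: [0.4737, -0.0065, 0.123]
orientation: [0.0, 0.0, 1.0, 0.0]
wrist_force: [-0.8, 0.1, -0.0]
finger_gap: 0.0597
clock: 65.75
tcp_pos: [0.4742, -0.2465, 0.1228]
orientation: [0.0, -0.0, 1.0, 0.0]
wrist_force: [-0.0, -0.2, 0.1]
finger_gap: 0.0595
clock: 67.25
tcp_pos: [0.4731, -0.4004, 0.0611]
orientation: [-0.001, 0.026, 1.0, 0.001]
wrist_force: [0.4, 0.0, 0.4]
finger_gap: 0.0599
[313. 230.] [ 0.4755 -0.4009] rect mm [ 474. -401.] [27. 37.] 86.9
[305. 311.] [ 0.5287 -0.4084] rect mm [ 525. -408.] [27. 42.] 77.5
[ 0.47382956 -0.40099799  0.06236487] [-5.43496290e-04  2.61494324e-02  9.99657661e-01  6.87463519e-04]
```

View pics/w18.png

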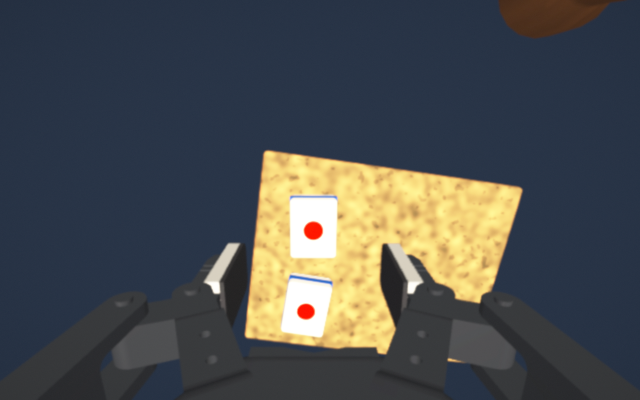

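```bash
python3 -m pendant '[[[0,0,1],0,-0.4],[[0,0,1],0,-0.4],[[0,0,0.5],0,-0.4],[[0,0,0],0,-0.4],[[0,0,0],0,-0.4]]'
python3 -m pendant '[[[0,0,0],0,1],[[0,0,0],0,1],[[0,0,0],0,1],[[0,0,0],0,1],[[0,0,0],0,1],[[0,0,0],0,1],[[0,0,-0.5],0,1],[[0,0,-1],0,1],[[0,0,-1],0,1],[[0,0,-1],0,1],[[0,0,-1],0,1],[[0,0,-0.5],-0.5,1]]' 30
```

```text
clock: 67.92
tcp_pos: [0.4748, -0.4018, 0.0139]
orientation: [0.001, 0.026, 1.0, -0.001]
wrist_force: [0.5, 0.0, -0.6]
finger_gap: 0.0598
clock: 69.42
tcp_pos: [0.4744, -0.4014, 0.1143]
orientation: [0.0, -0.001, 1.0, -0.0]
wrist_force: [0.5, 0.3, 0.6]
finger_gap: 0.0261
```

```bash
python3 -m pendant '[[[0,1,0],0,1],[[0,1,0],0,1],[[0,1,0],0,1],[[0,1,0],0,1],[[0,1,0],0,1],[[0,1,0],0,1],[[0,1,0],0,1],[[0,1,0],0,1],[[0,1,0],0,1],[[0,1,0],0,1],[[0,1,0],0,1],[[0,1,0],0,1]]'
python3 -m pendant '[[[0,1,0],0,1],[[0,1,0],0,1],[[0,1,0],0,1],[[0,1,0],0,1],[[0,1,0],0,1],[[0,1,0],0,1],[[0,1,0],0,1],[[0,1,0],0,1],[[0,1,0],0,1],[[-0.7,1,0],0,1],[[-0.7,1,0],0,1],[[-0.7,1,0],0,1]]'
python3 -m pendant '[[[-0.7,1,0],0,1],[[-0.7,1,0],0,1],[[-0.7,1,0],0,1],[[-0.7,1,0],0,1],[[-0.7,1,0],0,1],[[-0.7,1,0],0,1],[[-0.6,1,0],0,1],[[0,0.8,0],0,1],[[0,0,0],0,1],[[0,0,0],0,1]]'
python3 - <<'E'
from h import *
s=env.get_state();print(s["tcp_pos"],s["finger_gap"])
cv2.imwrite("pics/w19.png",env.read_camera("wrist")["color"])
E
```

```text
clock: 70.92
tcp_pos: [0.4742, -0.1599, 0.1129]
orientation: [0.0, -0.0, 1.0, 0.0]
wrist_force: [0.3, 0.1, -1.2]
finger_gap: 0.0259
clock: 72.42
tcp_pos: [0.5164, 0.0802, 0.113]
orientation: [0.0, -0.0, 1.0, 0.0]
wrist_force: [0.6, 0.4, 0.4]
finger_gap: 0.026
clock: 73.68
tcp_pos: [0.6114, 0.2346, 0.1128]
orientation: [-0.0, -0.0, 1.0, -0.0]
wrist_force: [0.5, -0.1, -0.9]
finger_gap: 0.0259
[0.61143888 0.23458365 0.11284301] 0.025926240379762742
```

View pics/w19.png

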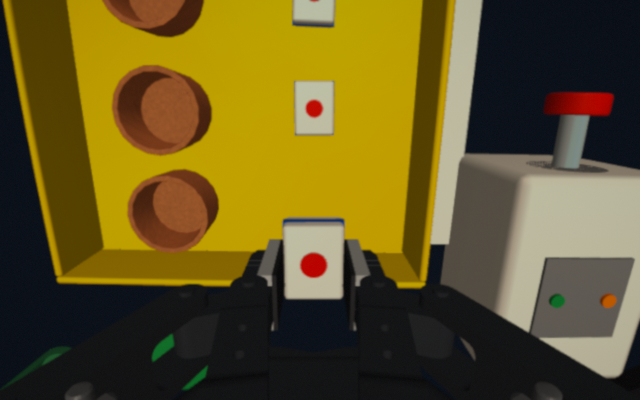

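```bash
python3 -m pendant '[[[0,0,1],0,1],[[0,0,1],0,1],[[0,0,1],0,1],[[0,0,1],0,1],[[0,0,0.5],0,1],[[0,0,0.3],0,1],[[0,0,0],0,1],[[0,0,0.05],0,1]]'
python3 -m pendant '[[[0,0,0.05],0,1],[[0,0,0],0,1],[[0,0,0],0,-0.2],[[0,0,0],0,-0.2],[[0,0,0],0,-0.2],[[0,0,-0.5],0,-0.2],[[0,0,-1],0,-0.2],[[0,0,-1],0,-0.2],[[0,0,-1],0,-0.2],[[0,0,-1],0,-0.2],[[0,0,-1],0,-0.2],[[0,0,0],0,1]]'
python3 - <<'E'
from h import *
for r in tabs(zt=.02,save="pics/w20.png"):print(*r)
s=env.get_state();print(s["tcp_pos"],s["finger_gap"])
cv2.imwrite("pics/s20.png",cv2.resize(env.read_camera("scene")["color"][120:300,160:480],None,fx=2.4,fy=2.4,interpolation=cv2.INTER_CUBIC))
E
```

```text
clock: 74.72
tcp_pos: [0.6129, 0.235, 0.0168]
orientation: [0.001, 0.0, 1.0, 0.0]
wrist_force: [-0.1, -0.1, -0.2]
finger_gap: 0.0254
clock: 76.22
tcp_pos: [0.6137, 0.2352, 0.1275]
orientation: [0.002, -0.0, 1.0, 0.001]
wrist_force: [0.4, 0.1, 0.7]
finger_gap: 0.0345
[567.  99.] [0.5406 0.4199] rect mm [541. 420.] [14. 36.] 0.8
[313. 104.] [0.5455 0.2345] rect mm [545. 235.] [ 9. 10.] 90.0
[313. 195.] [0.613  0.2347] rect mm [613. 235.] [ 9. 10.] 89.9
[0.61288955 0.23499051 0.12602259] 0.02689271330854966
```

View pics/w20.png

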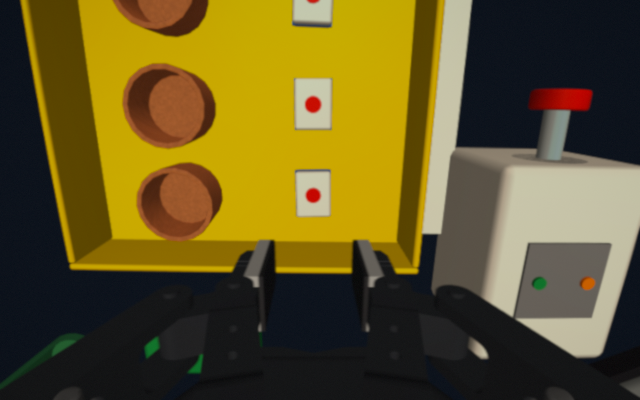

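View pics/s20.png

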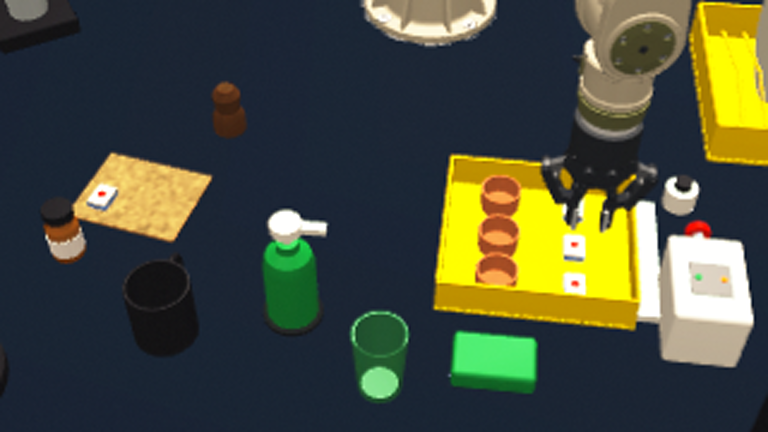

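```bash
python3 -m pendant '[[[0,0,-1],0,1],[[0,0,-1],0,1],[[0,0,-1],0,1],[[0,-1,-1],0,1],[[0,-1,-1],0,1],[[0,-1,-0.5],0,1],[[-0.35,-1,0],0,1],[[-0.35,-1,0],0,1],[[-0.35,-1,0],0,1],[[-0.35,-1,0],0,1],[[-0.35,-1,0],0,1],[[-0.35,-1,0],0,1]]'
python3 -m pendant '[[[-0.35,-1,0],0,1],[[-0.35,-1,0],0,1],[[-0.35,-1,0],0,1],[[-0.3,-1,0],0,1],[[0,-1,0],0,1],[[0,0,0],0,1],[[0,0,0],0,1]]'
python3 - <<'E'
from h import *
s=env.get_state();print(s["tcp_pos"],s["finger_gap"])
for cam in ("wrist","top","scene"):
    c=env.read_camera(cam);cv2.imwrite(f"pics/{cam}21.png",c["color"])
    for r in env.cut_out(cam,"nozzle_top"):
        v,u=np.nonzero(r["region"])
        if r["p"]>.2:print(cam,round(r["p"],2),len(u),r["location"],unproj(c,r["location"],.166).round(4))
E
```

```text
clock: 77.82
tcp_pos: [0.6546, 0.0534, 0.2348]
orientation: [-0.0, 0.0, 1.0, 0.0]
wrist_force: [0.3, 0.6, 0.3]
finger_gap: 0.0
clock: 78.7
tcp_pos: [0.6809, -0.045, 0.235]
orientation: [-0.0, 0.0, 1.0, 0.0]
wrist_force: [0.0, 0.2, -0.1]
finger_gap: -0.0003
[ 0.68092677 -0.04497795  0.23495151] -0.0002975621122247546
wrist 0.85 3407 [215.0, 210.8] [ 0.6805 -0.1103  0.166 ]
wrist 0.62 9627 [96.2, 221.6] [ 0.6881 -0.1917  0.166 ]
scene 0.63 225 [280.9, 215.1] [ 0.694  -0.1074  0.166 ]
```

View pics/wrist21.png

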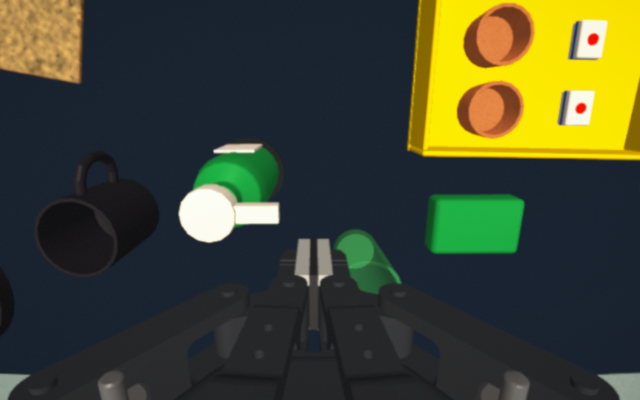

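```bash
python3 - <<'E'
from h import *
c=env.read_camera("wrist")
print(unproj(c,(209,212),.166),unproj(c,(209,184.5),.166),unproj(c,(209,241),.166),unproj(c,(180,213),.166))
E
```

```text
[ 0.68161725 -0.11388321  0.166     ] [ 0.66296654 -0.11236463  0.166     ] [ 0.70223442 -0.11559521  0.166     ] [ 0.68233294 -0.1333358   0.166     ]
```

```bash
python3 -m pendant '[[[-0.05,-1,0],0,1],[[0,-1,0],0,1],[[0,-1,0],0,1],[[0,-0.5,0],0,1],[[0,0,1],0,1],[[0,0,1],0,1],[[0,0,1],0,1],[[0,0,0],0,1],[[0,0,0],0,1]]'
python3 - <<'E'
from h import *
s=env.get_state();print(s["tcp_pos"],s["wrist_force"])
c=env.read_camera("wrist");cv2.imwrite(f"pics/w22.png",c["color"])
E
```

```text
clock: 80.18
tcp_pos: [0.6824, -0.1155, 0.1757]
orientation: [0.0, 0.0, 1.0, -0.0]
wrist_force: [-0.7, 0.4, 0.0]
finger_gap: -0.0002
[ 0.68244994 -0.11551465  0.17570441] [-0.73910725  0.4276285   0.03744084]
```

View pics/w22.png

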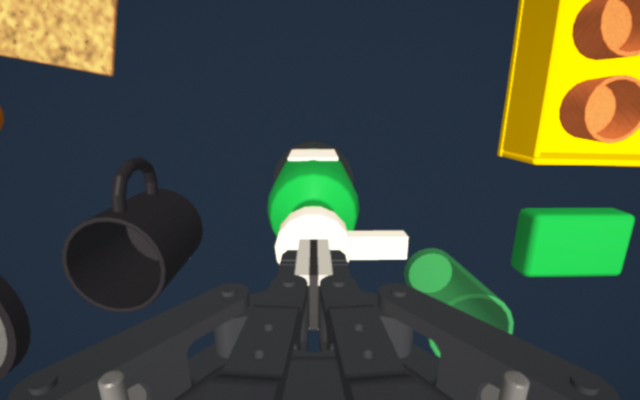

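```bash
python3 -m pendant '[[[0,0,0.4],0,1],[[0,0,0.4],0,1],[[0,0,0.3],0,1],[[0,0,0],0,1],[[0,0,0],0,1]]'
```

```text
clock: 80.85
tcp_pos: [0.683, -0.1155, 0.1539]
orientation: [0.001, 0.0, 1.0, -0.0]
wrist_force: [0.8, -0.4, 5.9]
finger_gap: 0.0001
```

```bash
python3 -m pendant '[[[0,0,0.1],0,1],[[0,0,0.1],0,1],[[0,0,0],0,1],[[0,0,0],0,1]]'
```

```text
clock: 81.35
tcp_pos: [0.6831, -0.1155, 0.152]
orientation: [0.002, -0.0, 1.0, -0.001]
wrist_force: [-1.5, 0.7, 12.9]
finger_gap: 0.0002
```

```bash
python3 -m pendant '[[[0,0,0.1],0,1],[[0,0,0],0,1],[[0,0,0],0,1]]'; python3 -m pendant '[[[0,0,-0.6],0,1],[[0,0,-1],0,1],[[0,0,-1],0,1],[[0,0,-1],0,1],[[0,0,-0.6],0,1],[[0,0,0],0,1]]'
python3 - <<'E'
from h import *
for cam in ("top","scene"):
    c=env.read_camera(cam);a=c["color"];cv2.imwrite(f"pics/{cam}23.png",cv2.resize(a[120:300,150:470],None,fx=2.4,fy=2.4,interpolation=cv2.INTER_CUBIC))
E
```

```text
clock: 81.72
tcp_pos: [0.6832, -0.1155, 0.1519]
orientation: [0.003, -0.0, 1.0, -0.001]
wrist_force: [-4.5, 0.5, 22.0]
finger_gap: -0.0
clock: 82.48
tcp_pos: [0.6824, -0.1152, 0.2313]
orientation: [0.0, -0.0, 1.0, -0.0]
wrist_force: [-0.2, 1.2, 0.6]
finger_gap: -0.0002
```

View pics/top23.png

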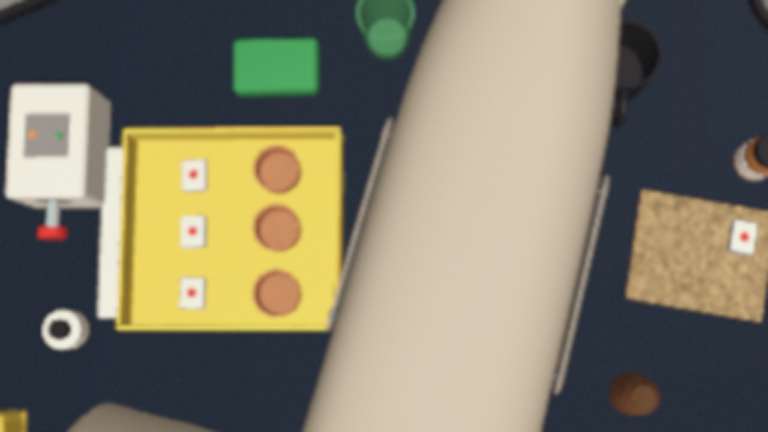

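View pics/scene23.png

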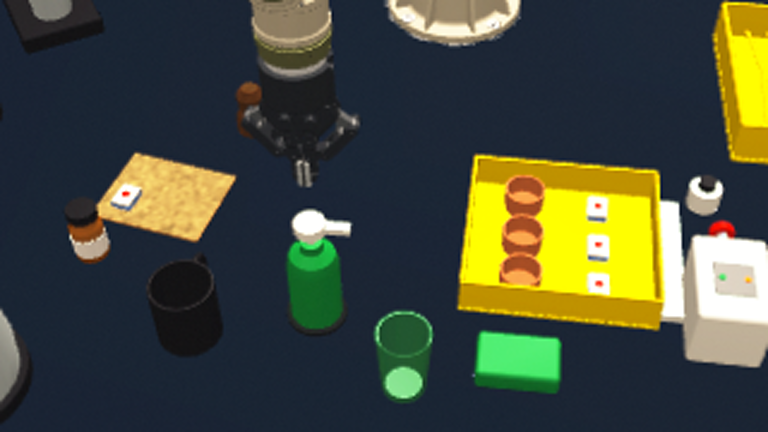

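```bash
python3 -m pendant '[[[0,1,0],0,1],[[0,1,0],0,1],[[0,1,0],0,1],[[0.6,1,0],0,1],[[0.6,1,0],0,1],[[0.6,1,0],0,1],[[0.6,1,0],0,1],[[0.6,1,0],0,1],[[0.6,1,0],0,1],[[0.6,1,0],0,1],[[0.6,1,0],0,1],[[0.6,1,0],0,1]]'
python3 -m pendant '[[[0.6,1,0],0,1],[[0.6,1,0],0,1],[[0.6,1,0],0,1],[[0.6,1,0],0,1],[[0.6,1,0],0,1],[[0.6,1,0],0,1],[[0.6,1,0],0,1],[[0,1,0],0,1],[[0,1,0],0,1],[[0,1,0],0,1],[[0,1,0],0,1],[[0,0.6,0],0,1]]'
python3 -m pendant '[[[0,0,1],0,1],[[0,0,1],0,1],[[0,0,1],0,1],[[0,0,0],0,1],[[0,0,0],0,1]]'
python3 - <<'E'
from h import *
s=env.get_state();print(s["tcp_pos"],s["wrist_force"])
c=env.read_camera("wrist");a=c["color"];cv2.imwrite(f"pics/w24.png",a)
for r in env.cut_out("wrist","starter_face"):
    v,u=np.nonzero(r["region"])
    if r["p"]>.2: print(r["p"],r["location"],u.min(),u.max(),v.min(),v.max())
E
```

```text
clock: 84.08
tcp_pos: [0.5734, 0.1261, 0.2309]
orientation: [0.0, 0.0, 1.0, 0.0]
wrist_force: [-0.2, 0.1, 0.3]
finger_gap: 0.0003
clock: 85.58
tcp_pos: [0.4903, 0.3582, 0.2306]
orientation: [-0.0, -0.0, 1.0, -0.0]
wrist_force: [-0.5, -0.0, -0.9]
finger_gap: 0.0001
clock: 86.2
tcp_pos: [0.4906, 0.357, 0.1716]
orientation: [0.0, 0.0, 1.0, 0.0]
wrist_force: [-0.1, -0.1, -0.5]
finger_gap: 0.0001
[0.49060474 0.35700956 0.1716463 ] [-0.07900453 -0.13070765 -0.50923605]
0.96 [355.6, 253.5] 332 368 242 277
```

View pics/w24.png

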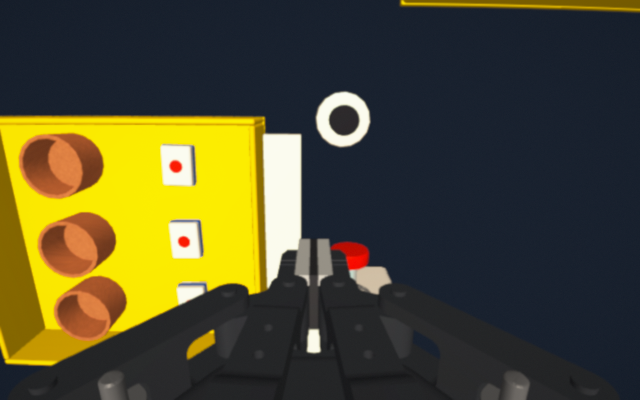

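```bash
python3 - <<'E'
from h import *
c=env.read_camera("wrist");print("cam",(-np.array(c["view"])[:3,:3].T@np.array(c["view"])[:3,3]).round(3))
for p,z in [((368,254),.058),((331,254),.058),((350,242),.042),((350,242),.058),((350,254),.074),((350,258),.074),((343,120),.045)]: print(p,z,unproj(c,p,z).round(4))
cv2.imwrite("pics/w24z.png",cv2.resize(c["color"][220:300,300:400],None,fx=6,fy=6,interpolation=cv2.INTER_CUBIC))
E
```

```text
cam [0.425 0.357 0.315]
(368, 254) 0.058 [0.5422 0.4024 0.058 ]
(331, 254) 0.058 [0.5421 0.3716 0.058 ]
(350, 242) 0.042 [0.5381 0.389  0.042 ]
(350, 242) 0.058 [0.5314 0.3871 0.058 ]
(350, 254) 0.074 [0.5349 0.3855 0.074 ]
(350, 258) 0.074 [0.5383 0.3856 0.074 ]
(343, 120) 0.045 [0.4342 0.3803 0.045 ]
```

View pics/w24z.png

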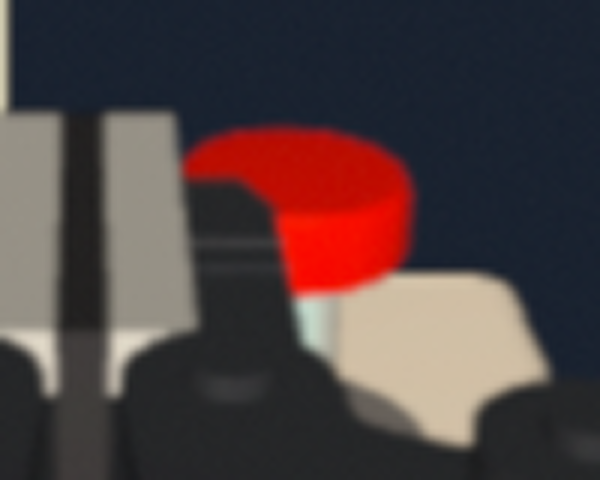

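```bash
python3 -m pendant '[[[-0.7,1,0],0,1],[[0,0.5,0],0,1],[[0,0,1],0,1],[[0,0,1],0,1],[[0,0,1],0,1],[[0,0,1],0,1],[[0,0,1],0,1],[[0,0,1],0,1],[[0,0,0.3],0,1],[[0,0,0],0,1],[[0,0,0],0,1]]'
python3 - <<'E'
from h import *
cv2.imwrite("pics/w25.png",env.read_camera("wrist")["color"])
cv2.imwrite("pics/s25.png",cv2.resize(env.read_camera("scene")["color"][120:280,380:500],None,fx=4,fy=4,interpolation=cv2.INTER_CUBIC))
E
```

```text
clock: 87.72
tcp_pos: [0.5048, 0.3872, 0.046]
orientation: [0.001, -0.0, 1.0, 0.0]
wrist_force: [0.7, -0.0, -0.1]
finger_gap: 0.0002
```

View pics/w25.png

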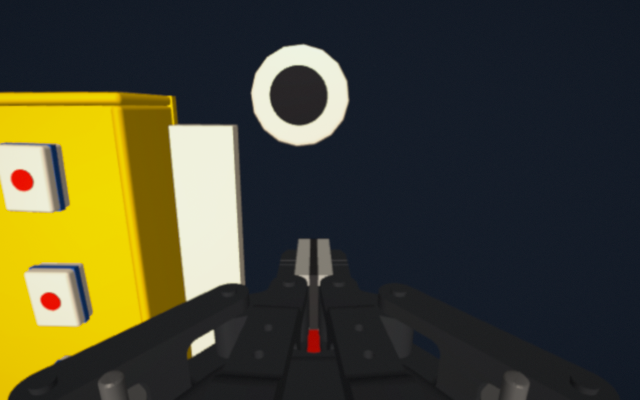

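View pics/s25.png

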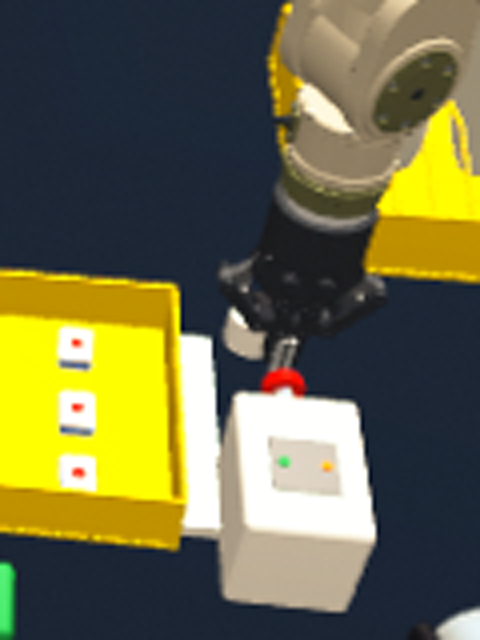

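```bash
python3 -m pendant '[[[-0.5,0,0],0,1],[[-0.5,0,0],0,1],[[-0.5,0,0],0,1],[[0,0,0],0,1]]'; python3 -m pendant '[[[-0.4,0,0],0,1],[[-0.2,0,0],0,1],[[0,0,0],0,1],[[0,0,0],0,1]]'
```

```text
clock: 88.32
tcp_pos: [0.5344, 0.3867, 0.0448]
orientation: [-0.0, 0.0, 1.0, 0.0]
wrist_force: [-4.1, 0.4, 3.3]
finger_gap: -0.0002
clock: 88.82
tcp_pos: [0.5444, 0.3866, 0.0447]
orientation: [-0.002, -0.0, 1.0, -0.0]
wrist_force: [-7.2, -0.2, 5.0]
finger_gap: -0.0001
```

```bash
python3 -m pendant '[[[-0.2,0,0],0,1],[[-0.1,0,0],0,1],[[0,0,0],0,1],[[0,0,0],0,1]]'; python3 -m pendant '[[[-0.1,0,0],0,1],[[-0.1,0,0],0,1],[[0,0,0],0,1],[[0,0,0],0,1]]'
```

```text
clock: 89.32
tcp_pos: [0.5496, 0.3865, 0.0447]
orientation: [-0.002, -0.0, 1.0, -0.0]
wrist_force: [-9.1, -0.3, 5.5]
finger_gap: 0.0
clock: 89.82
tcp_pos: [0.5496, 0.3865, 0.0447]
orientation: [-0.006, -0.001, 1.0, -0.001]
wrist_force: [-18.3, -1.0, 12.6]
finger_gap: -0.0001
```

```bash
python3 -m pendant '[[[-0.1,0,0],0,1],[[0,0,0],0,1],[[0,0,0],0,1]]'
python3 - <<'E'
from h import *
c=env.read_camera("top");cv2.imwrite("pics/t26.png",cv2.resize(c["color"][140:280,140:240],None,fx=5,fy=4,interpolation=cv2.INTER_CUBIC))
cv2.imwrite("pics/s26.png",cv2.resize(env.read_camera("scene")["color"][180:260,410:500],None,fx=7,fy=7,interpolation=cv2.INTER_CUBIC))
E
```

```text
clock: 90.2
tcp_pos: [0.5496, 0.3865, 0.0447]
orientation: [-0.007, -0.002, 1.0, -0.001]
wrist_force: [-24.5, -1.0, 15.9]
finger_gap: -0.0001
```

View pics/s26.png

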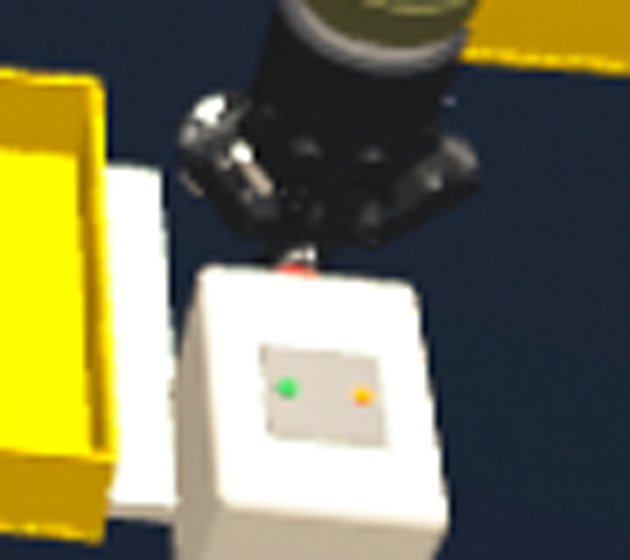

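```bash
python3 -m pendant '[[[0.5,0,0],0,1],[[0.5,0,0],0,1],[[0,0,0],0,1],[[0,0,0],0,1]]'; python3 -m pendant '[[[0.35,0,0],0,1],[[0,0,0],0,1],[[0,0,0],0,1]]';python3 -m pendant '[[[0.15,0,0],0,1],[[0,0,0],0,1],[[0,0,0],0,1]]';python3 -m pendant '[[[0.15,0,0],0,1],[[0,0,0],0,1],[[0,0,0],0,1]]'
```

```text
clock: 90.8
tcp_pos: [0.537, 0.3867, 0.0446]
orientation: [-0.001, -0.0, 1.0, -0.0]
wrist_force: [-4.9, 0.0, 1.5]
finger_gap: 0.0001
clock: 91.18
tcp_pos: [0.531, 0.3867, 0.0446]
orientation: [-0.0, -0.0, 1.0, -0.0]
wrist_force: [-3.7, 0.8, -0.3]
finger_gap: 0.0001
clock: 91.55
tcp_pos: [0.5281, 0.3868, 0.0447]
orientation: [-0.0, 0.0, 1.0, -0.0]
wrist_force: [-2.7, 0.0, -2.1]
finger_gap: 0.0001
clock: 91.92
tcp_pos: [0.5253, 0.3868, 0.045]
orientation: [0.0, 0.0, 1.0, 0.0]
wrist_force: [-1.4, -0.3, -2.2]
finger_gap: 0.0
```

```bash
python3 -m pendant '[[[0.5,0,0],0,1],[[0.5,0,0],0,1],[[0,0,-1],0,1],[[0,0,-1],0,1],[[0,0,-1],0,1],[[0,0,-1],0,1],[[0,0,-1],0,1],[[0,0,-1],0,1],[[0,0,-1],0,1],[[0,0,-1],0,1],[[0,0,0],0,1]]'
python3 -m pendant '[[[1,0,0],0,1],[[1,0,0],0,1],[[1,0,0],0,1],[[1,0,0],0,1],[[0,0,0],0,1],[[0,0,0],0,1]]'
python3 - <<'E'
from h import *
c=env.read_camera("top");cv2.imwrite("pics/t27.png",cv2.resize(c["color"][110:310,130:500],None,fx=2.1,fy=2.1,interpolation=cv2.INTER_CUBIC))
cv2.imwrite("pics/s27.png",cv2.resize(env.read_camera("scene")["color"][140:300,170:490],None,fx=2.4,fy=2.4,interpolation=cv2.INTER_CUBIC))
for cam in("top","scene"):
    for r in rams(cam,.2): print(cam,*r)
E
```

```text
clock: 93.3
tcp_pos: [0.506, 0.3875, 0.2072]
orientation: [0.002, -0.0, 1.0, 0.001]
wrist_force: [-0.1, 0.9, -0.0]
finger_gap: 0.0002
clock: 94.05
tcp_pos: [0.4255, 0.3868, 0.2045]
orientation: [0.0, -0.0, 1.0, 0.0]
wrist_force: [1.0, 0.8, -0.3]
finger_gap: 0.0001
top 0.87 343 [265.2 241.7] [0.4711 0.136 ]
top 0.76 290 [265.3 190. ] [0.6163 0.1363]
scene 0.78 242 [367.4 217.2] [0.5367 0.1352]
scene 0.76 252 [368.2 201.1] [0.4641 0.135 ]
scene 0.75 202 [366.5 232.5] [0.6013 0.1349]
scene 0.62 1002 [281.2 234.7] [ 0.6405 -0.1245]
```

View pics/t27.png

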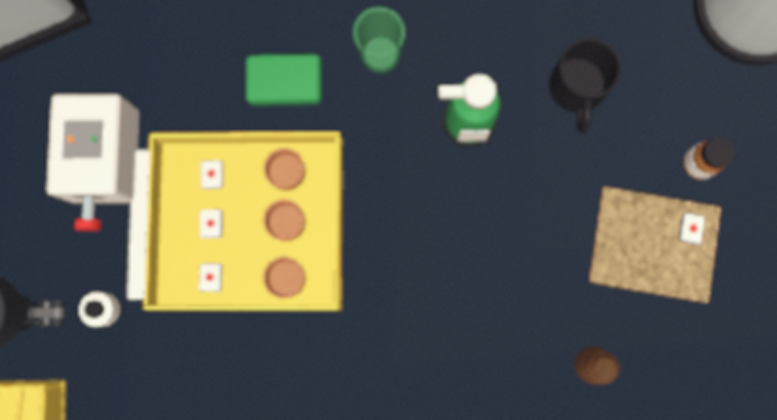

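View pics/s27.png

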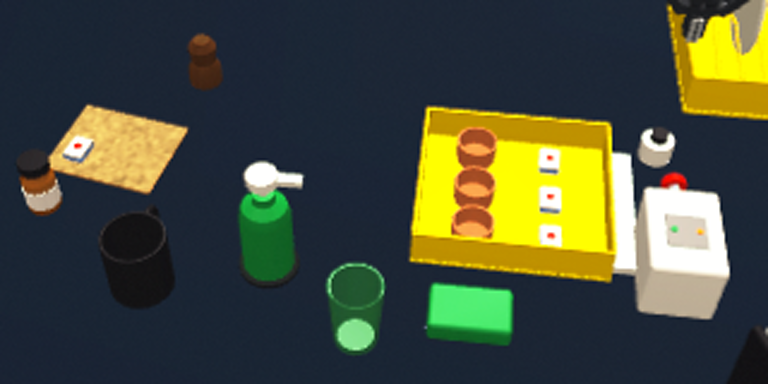

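```bash
python3 - <<'E'
from h import *
print(env.hand_in()); print(env.get_state()["clock"])
E
```

```text
the job is handed in; nothing more can be done
None
the job is handed in; nothing more can be done
```

I handed the job in at about 94 s, with every step done in the order asked. Hand-in gives no verdict.

- **Ramekins:** only three were present, and no fourth showed in any camera. All three stand upright in a row on the tub floor.
- **Tablets:** three lie in the tub, clear of the ramekins, and the fourth is still on its cork board.
- **Nozzle cap:** it stopped at 0.152 m, which is 14 mm down, with the force rising to 22 N against the 7 N spring. The final pictures show it back up.
- **Red starter:** it stopped with the force rising to about 24 N against the 8 N spring. The fingers were still touching it when backed off 24 mm, so it went fully in, and the pictures show it sprung back out.
- **Other kitchen things:** none of the mug, shaker, sponge, spice jar, timer or glass looked moved in the last top and scene pictures. I judged this by eye.

The last detector pass had two slips. The top camera reported only two of the three ramekins, and the scene camera reported the soap bottle as one with p = 0.62. The pictures themselves clearly show three in the tub.

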